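# Load the potatoes into the pressure cooker and lock its lid

## Robot

A 6-joint arm with a two-finger parallel gripper is mounted at the origin on the work surface. World frame = base frame: x ahead of the robot, y to its left, z up, the work surface at z = 0. Lengths are in m, angles in rad, forces in N, time in s.
With the tool pointing down it reaches from about 0.25 to 0.775 m from the base axis. Payload 4 kg.
Tool frame: the origin (TCP) lies at the very end of the fingers, on their centre line; the grasp point (between the pads) lies behind it (manip.hold_point_z is the z of the grasp point in the tool frame, in m); z points along the fingers, y is the line along which they close (so a half turn about z gives the same grasp; the last joint's range is limited). The gripper opens to 94 mm and grips with 3 to 60 N. Pads are 16 mm wide; open, the fingers measure 119 mm over their backs; the gripper's body (75 mm by 177 mm) begins 78 mm behind the grasp point.
Start: joints at [1.154, 0.087, 1.371, -0, 1.684, -0.103], TCP at [0.17, 0.523, 0.206] pointing down, gripper open.
Joint ranges: [-3.1, 3.1], [-0.76, 2.03], [0.27, 2.55], [-1.08, 4.22], [0.17, 2.65], [-2.57, 2.57]. Speed limits (rad/s): [2.79, 2.79, 3.14, 3.14, 3.14, 3.14].

## Interface

Orientations are given as a unit quaternion [w, x, y, z].
In Python, from station import manip gives the robot as it stands.
- The arm moves only by the shell command python3 -m creep 'ROWS' [FORCE]. ROWS is JSON, a list of rows, each an object with "twist": the turn, a rotation vector about the tool's x, y, z in degrees, a list of three; "dp": the shift along the tool's x, y, z in m, a list of three; "fingers": the opening in per cent of the stroke, from 0 (shut) to 100 (fully open). In form: [{"twist": [ax, ay, az], "dp": [dx, dy, dz], "fingers": fingers}, ...]. A call has 1 to 8 rows; each row shifts and turns the commanded pose from where the row before left it, along the tool's axes as they then stand; what a row does not reach is not made up. A row lasts 1/12 s, in which the tool goes at most 41.7 mm and 7.16 degrees, less where a joint would pass 70% of its speed; a pose out of reach is approached as far as the arm can. A call with a gripper value outside its range is refused whole. The fingers move at their own pace and stop on an object; FORCE is the grip in N (left out, the last holds). Time passes only in rows, so rows that do not move let the fingers close. It gives the time, the measured TCP pose, the force, the opening and the grip force at its end, in the units of the state.
- manip.state(): the state, without advancing time (a new reading comes with each control period).
- manip.snapshot(name): name is "scene" or "side" or "wrist"; returns a dict with "color" (480x640x3 uint8, blue, green, red), "range_z" (480x640 float32, m along the optical axis (not along the pixel's ray), 0 where there is no reading), "fx", "fy", "cx", "cy" (pixels), "D" ([k1, k2, p1, p2, k3] as OpenCV has them; the pictures are not rectified), "rvec" (rotation vector, rad) and "tvec" (3), from world to camera coordinates, as OpenCV has them; the wrist camera has in their place "mount" (4x4, takes a point from camera to tool coordinates, whose origin is the TCP and whose axes are the flange's). Camera axes: x right, y down, z forward; pixel columns grow to the right and rows downward; lengths in m; the calibration is good to about 2 mm. A picture is of the moment at which its call begins: read the wrist's pose just before it.
- manip.finish_job(): hands the job in; it is judged then, once.
Trained networks look in a picture, given as the dict that the camera call returned (one of the last four; its "shot" number tells which), for a name from the list of things; names that differ only in an ending like _2 or _b are one class to them, and where a whole thing is asked for, a point or a joint stands for the part that bears it (a point fixed in the world has none). Each returns a list of dicts, best first, with "p" (0 to 1); they miss things now and then, are a little off and sometimes report something else, mostly with a low value. They report only what shows in the picture. A call takes as long as a camera call. They do not tell look-alikes from the thing itself.
- manip.search_frame(target, picture): "point" ([x, y, z] in m, in the coordinates of the camera as it stood for that picture, good to about 4 mm: the middle of the surface that is visible of it).
- manip.landmark_of(target, picture): "point" ([x, y, z] in m, in the coordinates of the camera as it stood for that picture, good to about 4 mm: a listed point, or the origin of a listed thing).
The state is a dict: "time_s": time; "joint_pos": joint angles; "dq": joint speeds; "joint_efforts": joint torques, N m; "tool_pos": TCP position; "eef_rot": TCP orientation; "wrist_force": force on the tool from outside, world axes, zero at the start; "ft_torque": the same for the moment, N m; "opening": finger opening in m; "grip_force": force on a finger pad.
Only numpy, scipy, OpenCV 4.12 (cv2) and the standard library are available. Lean on these libraries where they do the work, as an engineer would, in place of code of your own. Each camera call takes 0.05 s, during which the arm holds its last target. There are 200 camera calls.

## Task

Swing the wooden vegetable box's lid open past its balance point so that it stays open by itself, then move every peeled potato from the box into the pressure cooker's pot, leaving the onion in the box. Once all the potatoes are in, put the steel lid on the pot with its bar in line with the pot's side handles, push it down and turn it clockwise a quarter turn until it is locked home under the claws, and also shut the vegetable box again. Leave the other vegetables and things on the table where they are.

Things in the scene. Friction and masses are not known exactly. Their poses are not given: they have to be found in the camera images.
- bin: shallow light-wood vegetable box fixed to the table (210 mm along its x, 290 mm along its y, 70 mm high; walls and floor 8 mm thick), standing left or right. Origin: centre of its underside on the table. Its x points away from the robot, towards the hinge; z up
- bin_lid (a joint): angle of the box's hinged lid (8 mm board, 0.25 kg, nearly free hinge along the far top edge): 0 shut, grows as it opens, stop at 1.7 rad. It balances at about 1.5 rad: short of that it falls shut, past it it falls back to the stop and stays open. It starts shut
- bin_lid_handle (a point): grip point of the lid's black knob (round head 28 mm across, 16 mm thick; middle 35 mm above the lid's upper face, 180 mm from the hinge line, 30 mm in from the front edge, mid-way along it). Turns with the lid, so it is on the far side when open; can be pinched along the box's y, so that it pivots between the fingers as the lid swings
- bin_lid_hinge (a point): mid-point of the lid's hinge line, on the underside of the lid, 70 mm above the table and 105 mm beyond the box's centre; the hinge line runs along the box's y. Shut, the knob's grip point lies 180 mm from here towards the box's front and 43 mm up
- pot: steel pressure-cooker pot fixed to the table, left or right: outside 176 mm wide, inside 160 mm wide, rim 125 mm high, floor 6 mm thick. Origin: centre of its underside. Two short black side handles stick out along its +x and -x to 138 mm from its axis, 77 to 93 mm high
- pot_seat (a point): centre of the pot's mouth at the height of the steel rim, 125 mm above the table. On the rim lies a black sprung sealing ring, top 133 mm above the table when free, which goes down 8 mm: 6.5 N to start, 10.5 N fully down; the steel lid's own weight of about 4 N does not press it down, so a push of 5 to 10 N more is needed
- pot_claw (a point): on the rim, beneath the middle of one of two aluminium claws; the other is opposite. They lie 92 to 111 mm from the pot's axis, top 142 mm above the table. Counted clockwise from above from the +x handle they cover 31 to 103 and 211 to 283 degrees, open at the first end, shut by a stop at the last. Undersides 133 mm above the table, rising to 135.5 mm in the last 35 degrees: the catch
- cooker_lid_bar (a point): centre of the black grip bar on the cooker's loose steel lid (0.42 kg), which starts flat on the table. Bar 100 mm long along the lid's x, 22 mm wide, 42 mm high. Below this point: disc 172 mm wide, 21 to 29 mm down; centring plug 152 mm wide, to 41 mm down. Seated on the free sealing ring this point is 162 mm above the table, pressed fully down 154 mm, locked about 158.5 mm
- cooker_lid_lug (a point): one of the steel lid's two lugs (24 mm wide, 6 mm thick), which reach out along the lid's +x and -x, in line with the bar, to 102 mm from its centre. Set the lid on with the bar along the side handles (at most 20 degrees clockwise or 60 anticlockwise off); held down 6 to 8 mm and turned clockwise the lugs pass under the claws to the stops, at 90 degrees; let go, it rises into the catch
- onion_center (a point): centre of the small brown onion in the box among the potatoes (58 mm wide, 58 mm high, pointed top, this point 28 mm above its flat underside); it stays in the box
- potato1_center (a point): centre of a peeled potato with flattened sides, 62 mm long (along its x), 47 mm wide, 40 mm high, 80 g; starts in the box, lying flat with its long axis roughly along the box's x. May be absent
- potato2_center (a point): centre of a peeled potato with flattened sides, 66 mm long (along its x), 48 mm wide, 42 mm high, 80 g; starts in the box, lying flat with its long axis roughly along the box's x. May be absent
- potato3_center (a point): centre of a peeled potato with flattened sides, 60 mm long (along its x), 45 mm wide, 40 mm high, 80 g; starts in the box, lying flat with its long axis roughly along the box's x. May be absent
- potato4_center (a point): centre of a peeled potato with flattened sides, 64 mm long (along its x), 46 mm wide, 42 mm high, 80 g; starts in the box, lying flat with its long axis roughly along the box's x. May be absent
- courgette: a short courgette, 140 mm long and 48 mm thick, lying at the back of the table; leave alone. Origin: centre of its underside
- big_onion: a large loose onion, 74 mm wide and 74 mm high, on the table beyond the steel lid; leave alone. Origin: centre of its underside
- garlic: a garlic bulb, 44 mm wide and 46 mm high, on the table beyond the steel lid; leave alone. Origin: centre of its underside
Not all that is in view belongs to the job. Leave any orange or pink look-alike of the part that bears cooker_lid_bar alone.

How it is judged:
By the outcome, as a careful person would: the job done as asked, in the order asked, and still so for the second after the job is handed in, with the robot touching nothing.
Of potato1, potato2, potato3, potato4 only 2 to 4 are there at a start; the rules pass over those that are not, and their reading is None.
At some moment in a run one of cooker_lid may be knocked a few centimetres aside while the robot is not near it.
Once in a run the grip may slacken for a moment while it holds something.
It also fails if it takes over 210 s, if anything falls off the work surface, if the arm or the gripper's body presses on something with over 40 N, if the wrist force passes 120 N, or if a joint passes its speed limit or range.

## Working session

There is one attempt and no reset: what is moved stays moved. The work goes in short steps, Python scripts to look and compute and a shell command to move; the robot and the scene stay as the last step left them, time stands still between calls to the robot, and variables do not carry over. Pictures are saved under pics/ and viewed, at most 14 in all, crops included, and the job is handed in when it is done.

```bash
mkdir -p pics; ls; cat > h.py <<'E'
import numpy as np, cv2
from scipy.spatial.transform import Rotation as R
from station import manip
def quat(q): return R.from_quat([q[1],q[2],q[3],q[0]])
def T_cam(pic,st):
    T=np.eye(4)
    if 'mount' in pic:
        T[:3,:3]=quat(st['eef_rot']).as_matrix(); T[:3,3]=st['tool_pos']
        return T@np.array(pic['mount'])
    T[:3,:3]=cv2.Rodrigues(np.array(pic['rvec'],float))[0]; T[:3,3]=np.ravel(pic['tvec'])
    return np.linalg.inv(T)
def shot(name,save=None):
    st=manip.state(); p=manip.snapshot(name); p['T']=T_cam(p,st)
    if save: cv2.imwrite('pics/'+save,p['color'])
    return p
def W(p,pt): return p['T'][:3,:3]@np.array(pt)+p['T'][:3,3]
def lm(t,p,n=2,f='landmark_of'):
    return [(round(d['p'],2),np.round(W(p,d['point']),3).tolist()) for d in getattr(manip,f)(t,p)[:n]]
def px2w(p,u,v,z=None):
    K=np.array([[p['fx'],0,p['cx']],[0,p['fy'],p['cy']],[0,0,1.]])
    x=cv2.undistortPoints(np.array([[[u,v]]],float),K,np.array(p['D'],float))[0,0]
    r=np.array([x[0],x[1],1.])
    if z is None: return W(p,r*p['range_z'][int(v),int(u)])
    d=p['T'][:3,:3]@r; o=p['T'][:3,3]; return o+d*(z-o[2])/d[2]
def st():
    s=manip.state(); r=quat(s['eef_rot']).as_matrix()
    print('t',round(s['time_s'],2),'tcp',np.round(s['tool_pos'],4),'F',np.round(s['wrist_force'],1),'open',round(s['opening'],4),'grip',round(s['grip_force'],1),'\nj',np.round(s['joint_pos'],2)); print(np.round(r,3).tolist())
E
python3 - <<'E'
from h import *
st(); print(manip.hold_point_z)
a=shot('scene','a.png')
for t in ['bin','bin_lid_handle','bin_lid_hinge','pot','pot_seat','pot_claw','cooker_lid_bar','cooker_lid_lug','courgette','big_onion','garlic']: print(t,lm(t,a,3))
b=shot('side','b.png')
for t in ['bin','bin_lid_handle','bin_lid_hinge','pot','pot_seat','pot_claw','cooker_lid_bar','cooker_lid_lug']: print(t,lm(t,b,3))
E
```

```text
pics
t 0.0 tcp [0.1696 0.5226 0.2043] F [ 0.  -0.5 -0.7] open 0.094 grip 0.0 
j [ 1.15  0.09  1.37 -0.    1.68 -0.1 ]
[[-0.951, 0.309, -0.001], [0.309, 0.951, -0.002], [0.0, -0.002, -1.0]]
-0.0188
bin [(0.77, [0.44, 0.303, 0.0])]
bin_lid_handle [(0.98, [0.372, 0.307, 0.115])]
bin_lid_hinge [(0.94, [0.544, 0.287, 0.072])]
pot [(0.76, [0.448, -0.308, 0.005])]
pot_seat [(0.81, [0.453, -0.311, 0.126])]
pot_claw [(0.82, [0.477, -0.406, 0.131]), (0.16, [0.369, 0.304, 0.114])]
cooker_lid_bar [(0.88, [0.495, -0.001, 0.043]), (0.8, [0.181, 0.307, 0.039]), (0.75, [0.164, -0.307, 0.046])]
cooker_lid_lug [(0.95, [0.587, 0.013, 0.012]), (0.9, [0.24, -0.356, 0.014]), (0.67, [0.217, 0.221, 0.019])]
courgette [(0.72, [0.764, -0.011, -0.002])]
big_onion [(0.65, [0.686, 0.056, -0.001])]
garlic [(0.86, [0.665, -0.103, 0.001]), (0.69, [0.497, 0.001, 0.045])]
bin [(0.83, [0.449, 0.301, -0.0])]
bin_lid_handle [(0.67, [0.369, 0.314, 0.113])]
bin_lid_hinge [(0.98, [0.548, 0.287, 0.068])]
pot [(0.86, [0.454, -0.304, 0.001]), (0.68, [0.37, 0.312, 0.113])]
pot_seat [(0.73, [0.454, -0.31, 0.127])]
pot_claw [(0.95, [0.479, -0.404, 0.13]), (0.71, [0.687, 0.056, 0.005]), (0.24, [0.368, 0.315, 0.112])]
cooker_lid_bar [(0.94, [0.166, -0.3, 0.042]), (0.8, [0.501, 0.003, 0.045]), (0.7, [0.184, 0.31, 0.044])]
cooker_lid_lug [(0.7, [0.221, 0.224, 0.012]), (0.63, [0.594, 0.016, 0.015]), (0.61, [0.243, -0.35, 0.017])]
```

View pics/a.png

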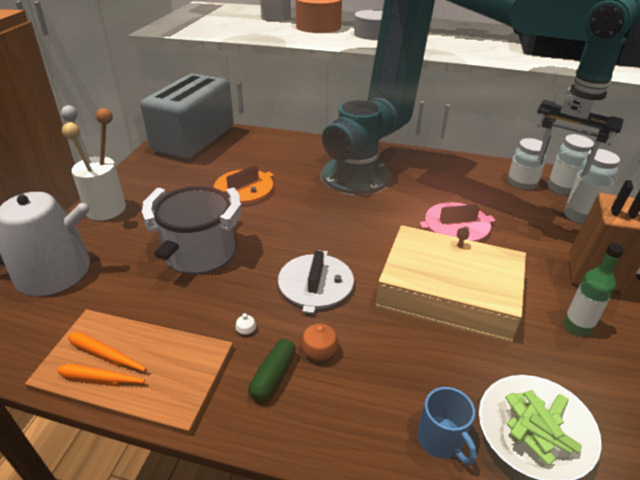

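View pics/b.png

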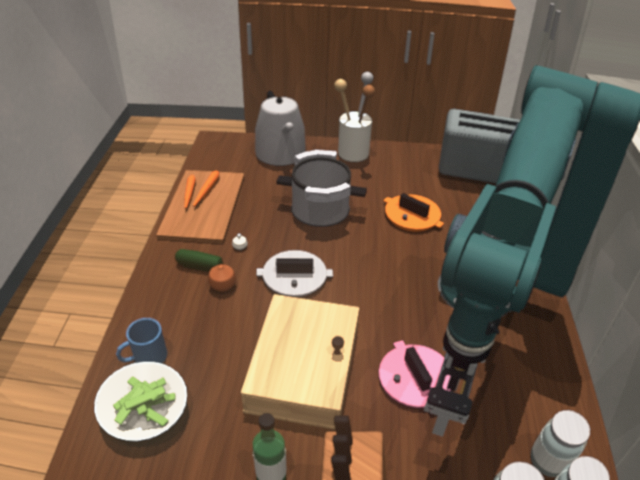

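The scene view shows the steel lid with its bar at about (317,275), between an orange look-alike at (245,180) and a pink one at (460,215). The pot is at (198,225), and the box with its knob is at (462,237). The side view agrees with this: steel lid (295,270), knob (338,343).

```bash
cat >> h.py <<'E'
def go(pos,yaw=None,tilt=None,n=8):
    """print tool-axis twist (deg) and dp to reach TCP pos; yaw = world angle (deg) of tool y, tool down. Turn first, then shift."""
    s=manip.state(); R0=quat(s['eef_rot'])
    Rt=R0
    if yaw is not None:
        a=np.radians(yaw); y=np.array([np.cos(a),np.sin(a),0]); z=np.array([0,0,-1.]); Rt=R.from_matrix(np.c_[np.cross(y,z),y,z])
        if (R0.inv()*Rt).magnitude()>np.pi/2: Rt=Rt*R.from_euler('z',180,degrees=True)
    tw=np.degrees((R0.inv()*Rt).as_rotvec()); d=Rt.inv().apply(np.array(pos)-s['tool_pos'])
    print('twist',np.round(tw,2),'dp',np.round(d,4),'| per row',n,np.round(tw/n,2),np.round(d/n,4))
E
python3 -m creep '[{"twist":[0,0,-5.2],"dp":[0,0,0],"fingers":100},{"twist":[0,0,-5.2],"dp":[0,0,0],"fingers":100},{"twist":[0,0,0],"dp":[-0.0375,-0.031,0],"fingers":100},{"twist":[0,0,0],"dp":[-0.0375,-0.031,0],"fingers":100},{"twist":[0,0,0],"dp":[-0.0375,-0.031,0],"fingers":100},{"twist":[0,0,0],"dp":[-0.0375,-0.031,0],"fingers":100},{"twist":[0,0,0],"dp":[-0.0375,-0.031,0],"fingers":100},{"twist":[0,0,0],"dp":[-0.0375,-0.031,0],"fingers":100}]' 20
python3 -m creep '[{"twist":[0,0,0],"dp":[0,0,0],"fingers":100},{"twist":[0,0,0],"dp":[0,0,0],"fingers":100},{"twist":[0,0,0],"dp":[0,0,0],"fingers":100}]'
python3 - <<'E'
from h import *
st()
a=shot('wrist','w1.png')
for t in ['bin','bin_lid_handle','bin_lid_hinge']: print(t,lm(t,a,3))
go([0.370,0.31,0.2],82.5)
E
```

```text
time_s: 1.72
tool_pos: [0.3407, 0.3383, 0.2057]
eef_rot: [0.0, 0.066, 0.998, 0.0]
wrist_force: [0.4, 0.4, 0.1]
opening: 0.0942
grip_force: 0.0
time_s: 1.97
tool_pos: [0.3397, 0.34, 0.2056]
eef_rot: [-0.0, 0.066, 0.998, 0.0]
wrist_force: [-0.5, 0.1, 0.1]
opening: 0.094
grip_force: 0.0
t 1.97 tcp [0.3397 0.34   0.2056] F [-0.5  0.1  0.1] open 0.094 grip 0.0 
j [ 0.67 -0.07  1.53  0.    1.68 -0.77]
[[-0.991, 0.133, -0.0], [0.133, 0.991, 0.001], [0.0, 0.001, -1.0]]
bin [(0.64, [0.446, 0.298, 0.005])]
bin_lid_handle [(0.97, [0.365, 0.312, 0.118]), (0.38, [0.441, 0.301, 0.004])]
bin_lid_hinge [(0.66, [0.548, 0.289, 0.073])]
twist [ 0.01 -0.01  0.07] dp [-0.035  -0.0266  0.0055] | per row 8 [ 0.   -0.    0.01] [-0.0044 -0.0033  0.0007]
```

View pics/w1.png

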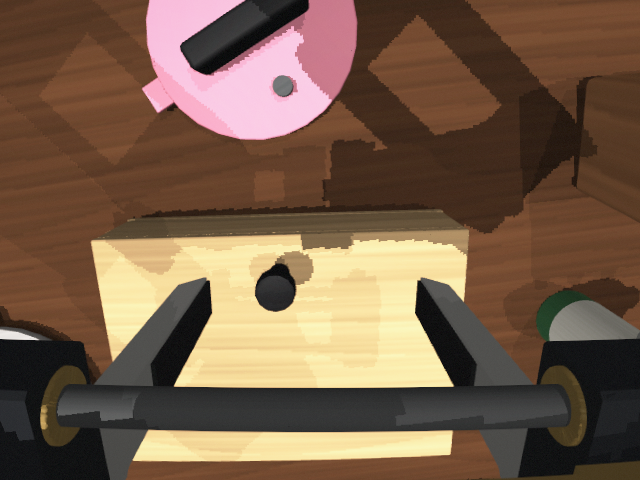

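The wrist view shows the knob head at (275,292), between the open fingers, on the box lid. The lid's front edge runs from (92,240) to (468,230).

```bash
python3 - <<'E'
from h import *
a=shot('wrist')
P=[px2w(a,u,v,0.078) for u,v in [(92,240),(468,230),(450,455),(133,461)]]
print(np.round(P,4)); 
for i,j in [(0,1),(3,2)]:
    d=P[j]-P[i]; print(np.linalg.norm(d), np.degrees(np.arctan2(d[0],-d[1])))
print(np.mean(P,0)); k=px2w(a,275,290); print('knob',k, px2w(a,275,290,0.121))
E
```

```text
[[0.3249 0.1717 0.078 ]
 [0.3539 0.4577 0.078 ]
 [0.5626 0.4374 0.078 ]
 [0.5341 0.1497 0.078 ]]
0.28740988580316534 174.21585043541313
0.289108096548002 174.3499932628363
[0.44388438 0.30412923 0.078     ]
knob [0.36595805 0.31227821 0.12150337] [0.36615525 0.31220354 0.121     ]
```

```bash
python3 - <<'E'
from h import *
go([0.369,0.311,0.0945],84.2,n=4)
h=[0.5485,0.2925,.07]
th=np.linspace(0,1.6,33); a=np.radians(166.6)-th; r=.185
x=r*np.cos(a); z=r*np.sin(a)
print([(round(-dx*1000,1),round(-dz*1000,1)) for dx,dz in zip(np.diff(x),np.diff(z))])
E
```

```text
twist [ 0.01 -0.01 -1.63] dp [-0.033  -0.0267  0.111 ] | per row 4 [ 0.   -0.   -0.41] [-0.0083 -0.0067  0.0277]
[(np.float64(-2.4), np.float64(-8.9)), (np.float64(-2.8), np.float64(-8.8)), (np.float64(-3.2), np.float64(-8.7)), (np.float64(-3.7), np.float64(-8.5)), (np.float64(-4.1), np.float64(-8.3)), (np.float64(-4.5), np.float64(-8.1)), (np.float64(-4.9), np.float64(-7.8)), (np.float64(-5.3), np.float64(-7.6)), (np.float64(-5.7), np.float64(-7.3)), (np.float64(-6.0), np.float64(-7.0)), (np.float64(-6.4), np.float64(-6.7)), (np.float64(-6.7), np.float64(-6.4)), (np.float64(-7.0), np.float64(-6.0)), (np.float64(-7.3), np.float64(-5.7)), (np.float64(-7.6), np.float64(-5.3)), (np.float64(-7.8), np.float64(-4.9)), (np.float64(-8.1), np.float64(-4.5)), (np.float64(-8.3), np.float64(-4.1)), (np.float64(-8.5), np.float64(-3.7)), (np.float64(-8.6), np.float64(-3.3)), (np.float64(-8.8), np.float64(-2.8)), (np.float64(-8.9), np.float64(-2.4)), (np.float64(-9.0), np.float64(-1.9)), (np.float64(-9.1), np.float64(-1.5)), (np.float64(-9.2), np.float64(-1.0)), (np.float64(-9.2), np.float64(-0.6)), (np.float64(-9.2), np.float64(-0.1)), (np.float64(-9.2), np.float64(0.4)), (np.float64(-9.2), np.float64(0.8)), (np.float64(-9.2), np.float64(1.3)), (np.float64(-9.1), np.float64(1.7)), (np.float64(-9.0), np.float64(2.2))]
```

```bash
python3 -m creep '[{"twist":[0,0,-1.6],"dp":[0,0,0],"fingers":100},{"twist":[0,0,0],"dp":[-0.033,-0.0267,0],"fingers":100},{"twist":[0,0,0],"dp":[0,0,0.03],"fingers":100},{"twist":[0,0,0],"dp":[0,0,0.03],"fingers":80},{"twist":[0,0,0],"dp":[0,0,0.03],"fingers":80},{"twist":[0,0,0],"dp":[0,0,0.021],"fingers":60},{"twist":[0,0,0],"dp":[0,0,0],"fingers":50},{"twist":[0,0,0],"dp":[0,0,0],"fingers":20}]' 20
python3 -m creep '[{"twist":[0,0,0],"dp":[0,0,0],"fingers":10},{"twist":[0,0,0],"dp":[0,0,0],"fingers":10},{"twist":[0,0,0],"dp":[0,0,0],"fingers":10},{"twist":[0,0,0],"dp":[0,0,0],"fingers":10},{"twist":[0,0,0],"dp":[0,0,0],"fingers":10}]'
python3 -c "from h import *;st()"
```

```text
time_s: 2.88
tool_pos: [0.3681, 0.3105, 0.0936]
eef_rot: [-0.001, 0.051, 0.999, -0.001]
wrist_force: [0.5, 0.3, 0.5]
opening: 0.0639
grip_force: 0.0
time_s: 3.3
tool_pos: [0.3698, 0.3108, 0.0956]
eef_rot: [0.001, 0.052, 0.999, 0.001]
wrist_force: [-0.8, 0.8, -0.4]
opening: 0.0314
grip_force: 0.0
t 3.3 tcp [0.3698 0.3108 0.0956] F [-0.8  0.8 -0.4] open 0.0314 grip 0.0 
j [ 0.58 -0.01  1.7   0.    1.46 -0.89]
[[-0.995, 0.104, 0.002], [0.104, 0.995, 0.001], [-0.002, 0.001, -1.0]]
```

Closing the grip, then making the first part of the arc.

```bash
python3 -m creep '[{"twist":[0,0,0],"dp":[0,0,0],"fingers":10},{"twist":[0,0,0],"dp":[0,0,0],"fingers":10},{"twist":[0,0,0],"dp":[0,0,0],"fingers":10}]'
python3 -m creep '[{"twist":[0,0,0],"dp":[-0.0024,0,-0.0089],"fingers":10},{"twist":[0,0,0],"dp":[-0.0028,0,-0.0088],"fingers":10},{"twist":[0,0,0],"dp":[-0.0032,0,-0.0087],"fingers":10},{"twist":[0,0,0],"dp":[-0.0037,0,-0.0085],"fingers":10},{"twist":[0,0,0],"dp":[-0.0041,0,-0.0083],"fingers":10},{"twist":[0,0,0],"dp":[-0.0045,0,-0.0081],"fingers":10},{"twist":[0,0,0],"dp":[-0.0049,0,-0.0078],"fingers":10},{"twist":[0,0,0],"dp":[-0.0053,0,-0.0076],"fingers":10}]'
```

```text
time_s: 3.55
tool_pos: [0.3696, 0.3099, 0.0953]
eef_rot: [0.0, 0.052, 0.999, -0.0]
wrist_force: [-0.2, -4.1, 5.8]
opening: 0.027
grip_force: 20.0
time_s: 4.22
tool_pos: [0.4, 0.3067, 0.1619]
eef_rot: [-0.001, 0.052, 0.999, -0.0]
wrist_force: [-1.3, -4.1, -3.0]
opening: 0.027
grip_force: 20.0
```

```bash
python3 -m creep '[{"twist":[0,0,0],"dp":[-0.0057,0,-0.0073],"fingers":10},{"twist":[0,0,0],"dp":[-0.0060,0,-0.0070],"fingers":10},{"twist":[0,0,0],"dp":[-0.0064,0,-0.0067],"fingers":10},{"twist":[0,0,0],"dp":[-0.0067,0,-0.0064],"fingers":10},{"twist":[0,0,0],"dp":[-0.0070,0,-0.0060],"fingers":10},{"twist":[0,0,0],"dp":[-0.0073,0,-0.0057],"fingers":10},{"twist":[0,0,0],"dp":[-0.0076,0,-0.0053],"fingers":10},{"twist":[0,0,0],"dp":[-0.0078,0,-0.0049],"fingers":10}]'
python3 -m creep '[{"twist":[0,0,0],"dp":[-0.0081,0,-0.0045],"fingers":10},{"twist":[0,0,0],"dp":[-0.0083,0,-0.0041],"fingers":10},{"twist":[0,0,0],"dp":[-0.0085,0,-0.0037],"fingers":10},{"twist":[0,0,0],"dp":[-0.0086,0,-0.0033],"fingers":10},{"twist":[0,0,0],"dp":[-0.0088,0,-0.0028],"fingers":10},{"twist":[0,0,0],"dp":[-0.0089,0,-0.0024],"fingers":10},{"twist":[0,0,0],"dp":[-0.0090,0,-0.0019],"fingers":10},{"twist":[0,0,0],"dp":[-0.0091,0,-0.0015],"fingers":10}]'
python3 -m creep '[{"twist":[0,0,0],"dp":[-0.0092,0,-0.001],"fingers":10},{"twist":[0,0,0],"dp":[-0.0092,0,-0.0006],"fingers":10},{"twist":[0,0,0],"dp":[-0.0092,0,-0.0001],"fingers":10},{"twist":[0,0,0],"dp":[-0.0092,0,0.0004],"fingers":10},{"twist":[0,0,0],"dp":[-0.0092,0,0.0008],"fingers":10},{"twist":[0,0,0],"dp":[-0.0092,0,0.0013],"fingers":10},{"twist":[0,0,0],"dp":[-0.0091,0,0.0017],"fingers":10},{"twist":[0,0,0],"dp":[-0.009,0,0.0022],"fingers":10}]'
python3 -m creep '[{"twist":[0,0,0],"dp":[0,0,0],"fingers":10},{"twist":[0,0,0],"dp":[0,0,0],"fingers":10}]'
python3 - <<'E'
from h import *
st()
b=shot('side','b2.png')
print(lm('bin_lid_handle',b,3))
E
```

```text
time_s: 4.88
tool_pos: [0.4547, 0.301, 0.2116]
eef_rot: [-0.0, 0.052, 0.999, -0.0]
wrist_force: [-1.5, -4.2, -1.6]
opening: 0.0268
grip_force: 20.0
time_s: 5.55
tool_pos: [0.5242, 0.2937, 0.236]
eef_rot: [0.001, 0.052, 0.999, -0.0]
wrist_force: [-0.8, -4.0, -0.2]
opening: 0.0273
grip_force: 20.0
time_s: 6.22
tool_pos: [0.5978, 0.286, 0.2313]
eef_rot: [0.001, 0.053, 0.999, 0.0]
wrist_force: [-0.6, -4.2, 1.8]
opening: 0.0269
grip_force: 20.0
time_s: 6.38
tool_pos: [0.5978, 0.2861, 0.2312]
eef_rot: [0.002, 0.053, 0.999, 0.0]
wrist_force: [-0.4, -5.7, 4.1]
opening: 0.027
grip_force: 20.0
t 6.38 tcp [0.5978 0.2861 0.2312] F [-0.4 -5.7  4.1] open 0.027 grip 20.0 
j [ 0.36  0.34  1.02 -0.    1.78 -1.1 ]
[[-0.994, 0.105, 0.003], [0.105, 0.994, 0.0], [-0.003, 0.001, -1.0]]
[(0.82, [0.596, 0.29, 0.248])]
```

View pics/b2.png

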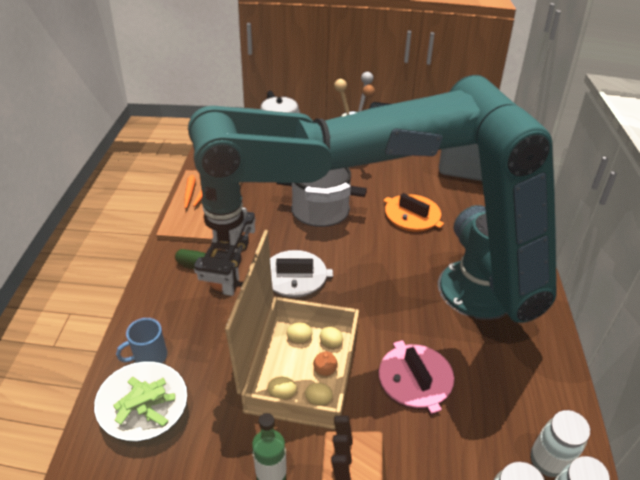

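Side view: the lid stands open at (255,310). Four potatoes show in the box at (299,332), (331,338), (283,387) and (319,394), with the onion at (325,363). The gripper still holds the knob at (228,270).

```bash
python3 -m creep '[{"twist":[0,0,0],"dp":[-0.0085,0,0.003],"fingers":10},{"twist":[0,0,0],"dp":[0,0,0],"fingers":60},{"twist":[0,0,0],"dp":[0,0,0],"fingers":100},{"twist":[0,0,0],"dp":[0,0,0],"fingers":100},{"twist":[0,0,0],"dp":[0,0,0],"fingers":100},{"twist":[0,0,0],"dp":[0,0,-0.03],"fingers":100},{"twist":[0,0,0],"dp":[0,0,-0.04],"fingers":100},{"twist":[0,0,0],"dp":[0,0,-0.04],"fingers":100}]'
python3 -m creep '[{"twist":[0,0,0],"dp":[0,0,0],"fingers":100},{"twist":[0,0,0],"dp":[0,0,0],"fingers":100}]'
python3 - <<'E'
from h import *
st()
b=shot('side'); a=shot('scene')
for p in (b,a):
  for t in ['bin_lid_handle','onion_center','potato1_center','potato2_center','potato3_center','potato4_center','pot_seat','pot_claw','cooker_lid_bar']: print(t,lm(t,p,5))
go([0.43,0.305,0.33],84.2)
E
```

```text
time_s: 7.15
tool_pos: [0.6033, 0.2863, 0.3364]
eef_rot: [-0.002, 0.051, 0.999, -0.0]
wrist_force: [1.1, 0.5, 0.3]
opening: 0.0702
grip_force: 0.0
time_s: 7.32
tool_pos: [0.605, 0.2869, 0.3418]
eef_rot: [0.004, 0.052, 0.999, 0.002]
wrist_force: [-0.3, 0.0, -0.7]
opening: 0.084
grip_force: 0.0
t 7.32 tcp [0.605  0.2869 0.3418] F [-0.3  0.  -0.7] open 0.084 grip 0.0 
j [ 0.36  0.39  0.74  0.    2.01 -1.11]
[[-0.995, 0.103, 0.008], [0.103, 0.995, 0.004], [-0.008, 0.005, -1.0]]
bin_lid_handle [(0.9, [0.613, 0.287, 0.241]), (0.59, [0.48, -0.404, 0.129])]
onion_center [(0.79, [0.391, 0.31, 0.033]), (0.7, [0.665, -0.1, -0.002]), (0.16, [0.593, 0.015, 0.015])]
potato1_center [(0.87, [0.401, 0.388, 0.032])]
potato2_center [(0.64, [0.483, 0.379, 0.031]), (0.5, [0.485, -0.405, 0.128])]
potato3_center [(0.68, [0.389, 0.227, 0.031])]
potato4_center [(0.77, [0.464, 0.219, 0.028]), (0.47, [0.667, -0.102, -0.004]), (0.21, [0.686, 0.06, 0.007])]
pot_seat [(0.63, [0.455, -0.31, 0.128]), (0.57, [0.502, 0.001, 0.041])]
pot_claw [(0.62, [0.503, 0.004, 0.042]), (0.59, [0.48, -0.406, 0.127]), (0.42, [0.768, -0.007, -0.0])]
cooker_lid_bar [(0.95, [0.502, 0.002, 0.041]), (0.71, [0.166, -0.301, 0.04]), (0.61, [0.183, 0.312, 0.043])]
bin_lid_handle [(0.77, [0.61, 0.281, 0.242]), (0.37, [0.454, -0.314, 0.126])]
onion_center []
potato1_center []
potato2_center []
potato3_center []
potato4_center [(0.32, [0.685, 0.055, -0.003])]
pot_seat [(0.92, [0.448, -0.314, 0.126]), (0.16, [0.684, 0.054, -0.003])]
pot_claw [(0.82, [0.474, -0.407, 0.126])]
cooker_lid_bar [(0.76, [0.18, 0.305, 0.04]), (0.73, [0.497, 0.001, 0.042]), (0.66, [0.164, -0.304, 0.044])]
twist [ 0.01  0.01 -0.18] dp [0.1755 0.0015 0.0071] | per row 8 [ 0.    0.   -0.02] [0.0219 0.0002 0.0009]
```

```bash
python3 -m creep '[{"twist":[0,0,0],"dp":[0.03,0,0],"fingers":70},{"twist":[0,0,0],"dp":[0.035,0,0],"fingers":70},{"twist":[0,0,0],"dp":[0.035,0,0],"fingers":70},{"twist":[0,0,0],"dp":[0.035,0,0],"fingers":70},{"twist":[0,0,0],"dp":[0.03,0,0.02],"fingers":70},{"twist":[0,0,0],"dp":[0.01,0,0.02],"fingers":70},{"twist":[0,0,0],"dp":[0,0,0],"fingers":70},{"twist":[0,0,0],"dp":[0,0,0],"fingers":70}]'
python3 - <<'E'
from h import *
st()
p=shot('wrist','w2.png')
for t in ['onion_center','potato1_center','potato2_center','potato3_center','potato4_center']: print(t,lm(t,p,5))
go([0.48,0.378,0.1],84.2)
E
```

```text
time_s: 8.98
tool_pos: [0.4298, 0.3038, 0.2964]
eef_rot: [-0.001, 0.052, 0.999, -0.001]
wrist_force: [0.2, 0.3, -0.6]
opening: 0.0657
grip_force: 0.0
t 8.98 tcp [0.4298 0.3038 0.2964] F [ 0.2  0.3 -0.6] open 0.0657 grip 0.0 
j [ 0.51  0.04  1.25 -0.    1.86 -0.96]
[[-0.995, 0.103, -0.001], [0.103, 0.995, -0.001], [0.001, -0.001, -1.0]]
onion_center [(0.81, [0.396, 0.312, 0.036])]
potato1_center [(0.66, [0.404, 0.391, 0.025])]
potato2_center [(0.9, [0.482, 0.384, 0.03]), (0.71, [0.443, 0.302, 0.001])]
potato3_center [(0.94, [0.389, 0.231, 0.033])]
potato4_center [(0.68, [0.46, 0.217, 0.027]), (0.51, [0.403, 0.392, 0.027]), (0.18, [0.442, 0.304, 0.003])]
twist [ 0.05  0.08 -0.24] dp [-0.0405  0.0785  0.1979] | per row 8 [ 0.01  0.01 -0.03] [-0.0051  0.0098  0.0247]
```

View pics/w2.png

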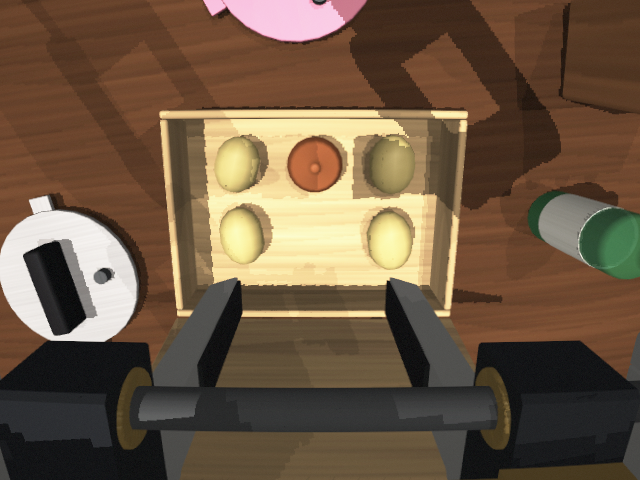

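Wrist view: potatoes at (237,164), (390,164), (242,236) and (390,240), with the onion at (315,164). These agree with the networks, so I'm going for potato 2.

```bash
python3 -m creep '[{"twist":[0,0,0],"dp":[-0.0142,0.0275,0],"fingers":70},{"twist":[0,0,0],"dp":[-0.0142,0.0275,0.02],"fingers":70},{"twist":[0,0,0],"dp":[-0.0142,0.0275,0.02],"fingers":70},{"twist":[0,0,0],"dp":[0,0,0.035],"fingers":70},{"twist":[0,0,0],"dp":[0,0,0.035],"fingers":70},{"twist":[0,0,0],"dp":[0,0,0.035],"fingers":70},{"twist":[0,0,0],"dp":[0,0,0.035],"fingers":70},{"twist":[0,0,0],"dp":[0,0,0.03],"fingers":70}]' 20
python3 -m creep '[{"twist":[0,0,0],"dp":[0,0,0.03],"fingers":70},{"twist":[0,0,0],"dp":[0,0,0.03],"fingers":70},{"twist":[0,0,0],"dp":[0,0,0.01],"fingers":70},{"twist":[0,0,0],"dp":[0,0,0],"fingers":30},{"twist":[0,0,0],"dp":[0,0,0],"fingers":20},{"twist":[0,0,0],"dp":[0,0,0],"fingers":20},{"twist":[0,0,0],"dp":[0,0,0],"fingers":20},{"twist":[0,0,0],"dp":[0,0,0],"fingers":20}]'
python3 -c "
from h import *
st(); go([0.487,-0.28,0.25],82)"
```

```text
time_s: 9.95
tool_pos: [0.4817, 0.3813, 0.0844]
eef_rot: [-0.001, 0.052, 0.999, -0.0]
wrist_force: [0.4, 0.2, 1.0]
opening: 0.0659
grip_force: 0.0
time_s: 10.62
tool_pos: [0.4827, 0.3825, 0.0193]
eef_rot: [0.002, 0.052, 0.999, 0.001]
wrist_force: [1.2, 0.4, 3.7]
opening: 0.0491
grip_force: 19.6
t 10.62 tcp [0.4827 0.3825 0.0193] F [1.2 0.4 3.7] open 0.0491 grip 19.6 
j [ 0.58  0.33  1.46  0.    1.35 -0.89]
[[-0.995, 0.104, 0.003], [0.104, 0.995, 0.002], [-0.003, 0.003, -1.0]]
twist [0.16 0.18 2.02] dp [-0.0965 -0.6555 -0.2307] | per row 8 [0.02 0.02 0.25] [-0.0121 -0.0819 -0.0288]
```

```bash
python3 -m creep '[{"twist":[0,0,0],"dp":[0,0,-0.02],"fingers":20},{"twist":[0,0,0],"dp":[0,0,-0.035],"fingers":20},{"twist":[0,0,0],"dp":[0,0,-0.035],"fingers":20},{"twist":[0,0,0],"dp":[0,0,-0.035],"fingers":20},{"twist":[0,0,0],"dp":[0,0,-0.035],"fingers":20},{"twist":[0,0,0],"dp":[0,0,-0.035],"fingers":20},{"twist":[0,0,0],"dp":[-0.0037,-0.0336,-0.005],"fingers":20},{"twist":[0,0,0],"dp":[-0.0037,-0.0336,0],"fingers":20}]'
python3 -m creep '[{"twist":[0,0,0],"dp":[-0.0037,-0.0336,0],"fingers":20},{"twist":[0,0,0],"dp":[-0.0037,-0.0336,0],"fingers":20},{"twist":[0,0,0],"dp":[-0.0037,-0.0336,0],"fingers":20},{"twist":[0,0,0],"dp":[-0.0037,-0.0336,0],"fingers":20},{"twist":[0,0,0],"dp":[-0.0037,-0.0336,0],"fingers":20},{"twist":[0,0,0],"dp":[-0.0037,-0.0336,0],"fingers":20},{"twist":[0,0,0],"dp":[-0.0037,-0.0336,0],"fingers":20},{"twist":[0,0,0],"dp":[-0.0037,-0.0336,0],"fingers":20}]'
python3 -m creep '[{"twist":[0,0,0],"dp":[-0.0037,-0.0336,0],"fingers":20},{"twist":[0,0,0],"dp":[-0.0037,-0.0336,0],"fingers":20},{"twist":[0,0,0],"dp":[-0.0037,-0.0336,0],"fingers":20},{"twist":[0,0,0],"dp":[-0.0037,-0.0336,0],"fingers":20},{"twist":[0,0,0],"dp":[-0.0037,-0.0336,0],"fingers":20},{"twist":[0,0,0],"dp":[-0.0037,-0.0336,0],"fingers":20},{"twist":[0,0,0],"dp":[-0.0037,-0.0336,0],"fingers":20},{"twist":[0,0,0],"dp":[-0.0037,-0.0336,0],"fingers":20}]'
python3 - <<'E'
from h import *
st()
p=shot('wrist','w3.png')
for t in ['pot','pot_seat','pot_claw','cooker_lid_bar','cooker_lid_lug']: print(t,lm(t,p,3))
go([0.486,-0.293,0.06],84)
E
```

```text
time_s: 11.28
tool_pos: [0.4834, 0.3154, 0.2229]
eef_rot: [0.005, 0.051, 0.999, 0.003]
wrist_force: [1.0, -1.0, -1.7]
opening: 0.0496
grip_force: 19.6
time_s: 11.95
tool_pos: [0.4831, 0.0421, 0.2184]
eef_rot: [0.001, 0.052, 0.999, 0.0]
wrist_force: [1.3, 0.9, -1.1]
opening: 0.0493
grip_force: 19.6
time_s: 12.62
tool_pos: [0.4845, -0.2286, 0.2183]
eef_rot: [0.001, 0.052, 0.999, -0.0]
wrist_force: [2.0, 0.8, -1.1]
opening: 0.0495
grip_force: 19.6
t 12.62 tcp [ 0.4845 -0.2286  0.2183] F [ 2.   0.8 -1.1] open 0.0495 grip 19.6 
j [-0.55  0.05  1.38  0.    1.7  -2.01]
[[-0.995, 0.104, 0.002], [0.104, 0.995, -0.001], [-0.002, -0.001, -1.0]]
pot [(0.89, [0.452, -0.311, 0.002])]
pot_seat [(0.75, [0.451, -0.309, 0.126])]
pot_claw [(0.82, [0.475, -0.409, 0.124])]
cooker_lid_bar [(0.69, [0.492, 0.004, 0.04])]
cooker_lid_lug [(0.97, [0.591, 0.009, 0.016])]
twist [0.02 0.06 0.07] dp [-0.0082 -0.0666  0.1576] | per row 8 [0.   0.01 0.01] [-0.001  -0.0083  0.0197]
```

View pics/w3.png

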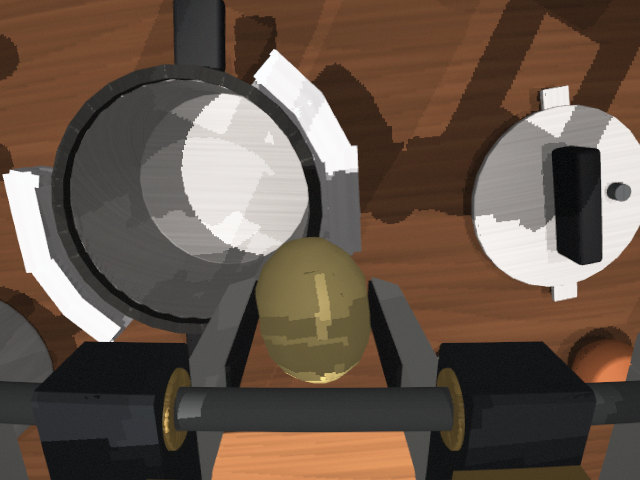

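The wrist view shows the potato held at (313,305). The pot mouth is centred near (190,200), with a handle at (200,35) and the claws beside it; the steel lid is at (575,200).

```bash
python3 -m creep '[{"twist":[0,0,0],"dp":[-0.004,-0.033,0],"fingers":20},{"twist":[0,0,0],"dp":[-0.004,-0.033,0],"fingers":20},{"twist":[0,0,0],"dp":[0,0,0],"fingers":20},{"twist":[0,0,0],"dp":[0,0,0.04],"fingers":20},{"twist":[0,0,0],"dp":[0,0,0.04],"fingers":20},{"twist":[0,0,0],"dp":[0,0,0.04],"fingers":20},{"twist":[0,0,0],"dp":[0,0,0.03],"fingers":20},{"twist":[0,0,0],"dp":[0,0,0.006],"fingers":20}]'
python3 -m creep '[{"twist":[0,0,0],"dp":[0,0,0],"fingers":20},{"twist":[0,0,0],"dp":[0,0,0],"fingers":62},{"twist":[0,0,0],"dp":[0,0,0],"fingers":62},{"twist":[0,0,0],"dp":[0,0,0],"fingers":62},{"twist":[0,0,0],"dp":[0,0,-0.03],"fingers":62},{"twist":[0,0,0],"dp":[0,0,-0.04],"fingers":62},{"twist":[0,0,0],"dp":[0,0,-0.04],"fingers":62},{"twist":[0,0,0],"dp":[0,0,-0.04],"fingers":62}]'
python3 -c "
from h import *
st(); go([0.402,0.390,0.22],84)"
```

```text
time_s: 13.58
tool_pos: [0.4823, -0.2886, 0.0544]
eef_rot: [-0.005, 0.051, 0.999, 0.004]
wrist_force: [-1.0, -0.6, -1.8]
opening: 0.0492
grip_force: 19.6
time_s: 14.25
tool_pos: [0.4859, -0.2935, 0.215]
eef_rot: [0.002, 0.052, 0.999, -0.001]
wrist_force: [0.0, -0.5, -0.1]
opening: 0.0583
grip_force: 0.0
t 14.25 tcp [ 0.4859 -0.2935  0.215 ] F [ 0.  -0.5 -0.1] open 0.0583 grip 0.0 
j [-0.64  0.12  1.31  0.    1.7  -2.11]
[[-0.995, 0.104, 0.003], [0.104, 0.995, -0.002], [-0.003, -0.002, -1.0]]
twist [-0.1   0.18  0.01] dp [ 0.1549  0.671  -0.005 ] | per row 8 [-0.01  0.02  0.  ] [ 0.0194  0.0839 -0.0006]
```

```bash
for i in 1 2; do :; done
python3 -m creep '[{"twist":[0,0,0],"dp":[0.0077,0.0336,0],"fingers":70},{"twist":[0,0,0],"dp":[0.0077,0.0336,0],"fingers":70},{"twist":[0,0,0],"dp":[0.0077,0.0336,0],"fingers":70},{"twist":[0,0,0],"dp":[0.0077,0.0336,0],"fingers":70},{"twist":[0,0,0],"dp":[0.0077,0.0336,0],"fingers":70},{"twist":[0,0,0],"dp":[0.0077,0.0336,0],"fingers":70},{"twist":[0,0,0],"dp":[0.0077,0.0336,0],"fingers":70},{"twist":[0,0,0],"dp":[0.0077,0.0336,0],"fingers":70}]'
python3 -m creep '[{"twist":[0,0,0],"dp":[0.0077,0.0336,0],"fingers":70},{"twist":[0,0,0],"dp":[0.0077,0.0336,0],"fingers":70},{"twist":[0,0,0],"dp":[0.0077,0.0336,0],"fingers":70},{"twist":[0,0,0],"dp":[0.0077,0.0336,0],"fingers":70},{"twist":[0,0,0],"dp":[0.0077,0.0336,0],"fingers":70},{"twist":[0,0,0],"dp":[0.0077,0.0336,0],"fingers":70},{"twist":[0,0,0],"dp":[0.0077,0.0336,0],"fingers":70},{"twist":[0,0,0],"dp":[0.0077,0.0336,0],"fingers":70}]'
python3 -m creep '[{"twist":[0,0,0],"dp":[0.0077,0.0336,0],"fingers":70},{"twist":[0,0,0],"dp":[0.0077,0.0336,0],"fingers":70},{"twist":[0,0,0],"dp":[0.0077,0.0336,0],"fingers":70},{"twist":[0,0,0],"dp":[0.0077,0.0336,0],"fingers":70},{"twist":[0,0,0],"dp":[0,0,0],"fingers":70},{"twist":[0,0,0],"dp":[0,0,0],"fingers":70}]'
python3 - <<'E'
from h import *
st()
p=shot('wrist')
for t in ['onion_center','potato1_center','potato3_center','potato4_center']: print(t,lm(t,p,3))
go([0.403,0.39,0.018],84)
E
```

```text
time_s: 14.92
tool_pos: [0.4527, -0.0182, 0.2136]
eef_rot: [0.003, 0.052, 0.999, -0.0]
wrist_force: [0.0, -0.1, 0.9]
opening: 0.0658
grip_force: 0.0
time_s: 15.58
tool_pos: [0.4194, 0.2562, 0.2138]
eef_rot: [0.002, 0.052, 0.999, 0.001]
wrist_force: [0.1, 0.4, 0.7]
opening: 0.0658
grip_force: 0.0
time_s: 16.08
tool_pos: [0.4024, 0.3927, 0.2126]
eef_rot: [0.001, 0.051, 0.999, 0.001]
wrist_force: [0.2, -1.0, -0.5]
opening: 0.0659
grip_force: 0.0
t 16.08 tcp [0.4024 0.3927 0.2126] F [ 0.2 -1.  -0.5] open 0.0659 grip 0.0 
j [ 0.67  0.11  1.33 -0.    1.7  -0.8 ]
[[-0.995, 0.101, 0.002], [0.101, 0.995, 0.001], [-0.002, 0.002, -1.0]]
onion_center [(0.8, [0.395, 0.31, 0.037])]
potato1_center [(0.93, [0.402, 0.392, 0.026])]
potato3_center [(0.79, [0.386, 0.232, 0.031])]
potato4_center [(0.93, [0.462, 0.221, 0.028]), (0.41, [0.396, 0.313, 0.036])]
twist [ 0.05  0.07 -0.09] dp [ 0.0002 -0.      0.1939] | per row 8 [ 0.01  0.01 -0.01] [ 0.     -0.      0.0242]
```

```bash
python3 -m creep '[{"twist":[0,0,0],"dp":[0,0,0.04],"fingers":70},{"twist":[0,0,0],"dp":[0,0,0.04],"fingers":70},{"twist":[0,0,0],"dp":[0,0,0.04],"fingers":70},{"twist":[0,0,0],"dp":[0,0,0.04],"fingers":70},{"twist":[0,0,0],"dp":[0,0,0.025],"fingers":70},{"twist":[0,0,0],"dp":[0,0,0.009],"fingers":70},{"twist":[0,0,0],"dp":[0,0,0],"fingers":20},{"twist":[0,0,0],"dp":[0,0,0],"fingers":20}]' 20
python3 -m creep '[{"twist":[0,0,0],"dp":[0,0,0],"fingers":20},{"twist":[0,0,0],"dp":[0,0,0],"fingers":20},{"twist":[0,0,0],"dp":[0,0,0],"fingers":20},{"twist":[0,0,0],"dp":[0,0,-0.02],"fingers":20},{"twist":[0,0,0],"dp":[0,0,-0.035],"fingers":20},{"twist":[0,0,0],"dp":[0,0,-0.035],"fingers":20},{"twist":[0,0,0],"dp":[0,0,-0.035],"fingers":20},{"twist":[0,0,0],"dp":[0,0,-0.035],"fingers":20}]'
python3 -m creep '[{"twist":[0,0,0],"dp":[0,0,-0.04],"fingers":20},{"twist":[0,0,0],"dp":[0,0,0],"fingers":20}]'
python3 -c "
from h import *
st(); go([0.482,-0.333,0.215],84)"
```

```text
time_s: 17.0
tool_pos: [0.4036, 0.3911, 0.0183]
eef_rot: [0.001, 0.053, 0.999, 0.001]
wrist_force: [-0.6, -1.0, 0.5]
opening: 0.0556
grip_force: 0.0
time_s: 17.67
tool_pos: [0.4024, 0.3912, 0.1796]
eef_rot: [0.001, 0.052, 0.999, 0.001]
wrist_force: [0.1, 1.0, -1.1]
opening: 0.0469
grip_force: 20.0
time_s: 17.83
tool_pos: [0.4056, 0.3937, 0.2285]
eef_rot: [0.007, 0.052, 0.999, 0.006]
wrist_force: [0.4, -0.1, 0.5]
opening: 0.0472
grip_force: 20.0
t 17.83 tcp [0.4056 0.3937 0.2285] F [ 0.4 -0.1  0.5] open 0.0472 grip 20.0 
j [ 0.67  0.1   1.31  0.    1.71 -0.8 ]
[[-0.994, 0.104, 0.015], [0.104, 0.995, 0.012], [-0.013, 0.013, -1.0]]
twist [0.77 0.77 0.04] dp [-0.152  -0.7148  0.0135] | per row 8 [0.1 0.1 0. ] [-0.019  -0.0893  0.0017]
```

```bash

python3 -m creep '[{"twist":[0,0,0],"dp":[-0.0073,-0.0339,0],"fingers":20},{"twist":[0,0,0],"dp":[-0.0073,-0.0339,0],"fingers":20},{"twist":[0,0,0],"dp":[-0.0073,-0.0339,0],"fingers":20},{"twist":[0,0,0],"dp":[-0.0073,-0.0339,0],"fingers":20},{"twist":[0,0,0],"dp":[-0.0073,-0.0339,0],"fingers":20},{"twist":[0,0,0],"dp":[-0.0073,-0.0339,0],"fingers":20},{"twist":[0,0,0],"dp":[-0.0073,-0.0339,0],"fingers":20},{"twist":[0,0,0],"dp":[-0.0073,-0.0339,0],"fingers":20}]'
python3 -m creep '[{"twist":[0,0,0],"dp":[-0.0073,-0.0339,0],"fingers":20},{"twist":[0,0,0],"dp":[-0.0073,-0.0339,0],"fingers":20},{"twist":[0,0,0],"dp":[-0.0073,-0.0339,0],"fingers":20},{"twist":[0,0,0],"dp":[-0.0073,-0.0339,0],"fingers":20},{"twist":[0,0,0],"dp":[-0.0073,-0.0339,0],"fingers":20},{"twist":[0,0,0],"dp":[-0.0073,-0.0339,0],"fingers":20},{"twist":[0,0,0],"dp":[-0.0073,-0.0339,0],"fingers":20},{"twist":[0,0,0],"dp":[-0.0073,-0.0339,0],"fingers":20}]'
python3 -m creep '[{"twist":[0,0,0],"dp":[-0.0073,-0.0339,0],"fingers":20},{"twist":[0,0,0],"dp":[-0.0073,-0.0339,0],"fingers":20},{"twist":[0,0,0],"dp":[-0.0073,-0.0339,0],"fingers":20},{"twist":[0,0,0],"dp":[-0.0073,-0.0339,0],"fingers":20},{"twist":[0,0,0],"dp":[-0.0073,-0.0339,0],"fingers":20},{"twist":[0,0,0],"dp":[0,0,0],"fingers":20},{"twist":[0,0,0],"dp":[0,0,0],"fingers":20}]'
python3 -c "
from h import *
st(); go([0.482,-0.333,0.06],84)"
```

```text
time_s: 18.5
tool_pos: [0.4324, 0.1139, 0.2179]
eef_rot: [0.001, 0.052, 0.999, 0.0]
wrist_force: [0.5, 0.0, -1.2]
opening: 0.0468
grip_force: 20.0
time_s: 19.17
tool_pos: [0.4623, -0.1623, 0.2179]
eef_rot: [0.001, 0.052, 0.999, -0.0]
wrist_force: [-0.1, 0.1, -0.6]
opening: 0.0471
grip_force: 20.0
time_s: 19.75
tool_pos: [0.4806, -0.3342, 0.2165]
eef_rot: [-0.0, 0.053, 0.999, 0.0]
wrist_force: [0.2, -0.6, -0.5]
opening: 0.047
grip_force: 20.0
t 19.75 tcp [ 0.4806 -0.3342  0.2165] F [ 0.2 -0.6 -0.5] open 0.047 grip 20.0 
j [-0.7   0.17  1.26  0.    1.71 -2.17]
[[-0.994, 0.107, -0.0], [0.107, 0.994, 0.001], [0.0, 0.001, -1.0]]
twist [ 0.05 -0.02 -0.13] dp [-0.0012  0.0014  0.1565] | per row 8 [ 0.01 -0.   -0.02] [-0.0002  0.0002  0.0196]
```

```bash
python3 -m creep '[{"twist":[0,0,0],"dp":[0,0,0.04],"fingers":20},{"twist":[0,0,0],"dp":[0,0,0.04],"fingers":20},{"twist":[0,0,0],"dp":[0,0,0.04],"fingers":20},{"twist":[0,0,0],"dp":[0,0,0.03],"fingers":20},{"twist":[0,0,0],"dp":[0,0,0.006],"fingers":20},{"twist":[0,0,0],"dp":[0,0,0],"fingers":20},{"twist":[0,0,0],"dp":[0,0,0],"fingers":62},{"twist":[0,0,0],"dp":[0,0,0],"fingers":62}]'
python3 -m creep '[{"twist":[0,0,0],"dp":[0,0,0],"fingers":62},{"twist":[0,0,0],"dp":[0,0,-0.03],"fingers":62},{"twist":[0,0,0],"dp":[0,0,-0.04],"fingers":62},{"twist":[0,0,0],"dp":[0,0,-0.04],"fingers":62},{"twist":[0,0,0],"dp":[0,0,-0.04],"fingers":62},{"twist":[0,0,0],"dp":[0,0,-0.006],"fingers":62}]'
python3 -m creep '[{"twist":[0,0,0],"dp":[0.0048,0.0343,0],"fingers":70},{"twist":[0,0,0],"dp":[0.0048,0.0343,0],"fingers":70},{"twist":[0,0,0],"dp":[0.0048,0.0343,0],"fingers":70},{"twist":[0,0,0],"dp":[0.0048,0.0343,0],"fingers":70},{"twist":[0,0,0],"dp":[0.0048,0.0343,0],"fingers":70},{"twist":[0,0,0],"dp":[0.0048,0.0343,0],"fingers":70},{"twist":[0,0,0],"dp":[0.0048,0.0343,0],"fingers":70},{"twist":[0,0,0],"dp":[0.0048,0.0343,0],"fingers":70}]'
python3 -m creep '[{"twist":[0,0,0],"dp":[0.0048,0.0343,0],"fingers":70},{"twist":[0,0,0],"dp":[0.0048,0.0343,0],"fingers":70},{"twist":[0,0,0],"dp":[0.0048,0.0343,0],"fingers":70},{"twist":[0,0,0],"dp":[0.0048,0.0343,0],"fingers":70},{"twist":[0,0,0],"dp":[0.0048,0.0343,0],"fingers":70},{"twist":[0,0,0],"dp":[0.0048,0.0343,0],"fingers":70},{"twist":[0,0,0],"dp":[0.0048,0.0343,0],"fingers":70},{"twist":[0,0,0],"dp":[0.0048,0.0343,0],"fingers":70}]'
python3 -m creep '[{"twist":[0,0,0],"dp":[0,0,0],"fingers":70},{"twist":[0,0,0],"dp":[0,0,0],"fingers":70},{"twist":[0,0,0],"dp":[0,0,0],"fingers":70}]'
python3 - <<'E'
from h import *
st()
p=shot('wrist')
for t in ['onion_center','potato3_center','potato4_center']: print(t,lm(t,p,3))
go([0.462,0.219,0.018],84)
E
```

```text
time_s: 20.42
tool_pos: [0.4829, -0.3339, 0.0648]
eef_rot: [0.003, 0.052, 0.999, -0.002]
wrist_force: [-0.1, -0.2, 1.1]
opening: 0.0563
grip_force: 0.0
time_s: 20.92
tool_pos: [0.4839, -0.3354, 0.2291]
eef_rot: [0.008, 0.052, 0.999, -0.006]
wrist_force: [-0.7, -0.6, 2.0]
opening: 0.0582
grip_force: 0.0
time_s: 21.58
tool_pos: [0.4714, -0.0545, 0.2188]
eef_rot: [0.002, 0.052, 0.999, -0.0]
wrist_force: [-0.0, 0.7, 1.6]
opening: 0.0659
grip_force: 0.0
time_s: 22.25
tool_pos: [0.4618, 0.2229, 0.219]
eef_rot: [0.002, 0.052, 0.999, 0.001]
wrist_force: [0.7, -1.4, 0.2]
opening: 0.0659
grip_force: 0.0
time_s: 22.5
tool_pos: [0.4619, 0.2207, 0.218]
eef_rot: [0.001, 0.052, 0.999, 0.0]
wrist_force: [-0.2, -0.1, 0.2]
opening: 0.0658
grip_force: 0.0
t 22.5 tcp [0.4619 0.2207 0.218 ] F [-0.2 -0.1  0.2] open 0.0658 grip 0.0 
j [ 0.34 -0.    1.44 -0.    1.7  -1.13]
[[-0.995, 0.104, 0.002], [0.104, 0.995, 0.0], [-0.002, 0.0, -1.0]]
onion_center [(0.82, [0.394, 0.308, 0.037]), (0.66, [0.593, 0.009, 0.018])]
potato3_center [(0.63, [0.496, 0.007, 0.04]), (0.56, [0.389, 0.232, 0.031])]
potato4_center [(0.82, [0.462, 0.22, 0.028])]
twist [ 0.01  0.05 -0.1 ] dp [-1.000e-04 -7.000e-04  1.994e-01] | per row 8 [ 0.    0.01 -0.01] [-0.     -0.0001  0.0249]
```

```bash
python3 -m creep '[{"twist":[0,0,0],"dp":[0,0,0.04],"fingers":70},{"twist":[0,0,0],"dp":[0,0,0.04],"fingers":70},{"twist":[0,0,0],"dp":[0,0,0.04],"fingers":70},{"twist":[0,0,0],"dp":[0,0,0.04],"fingers":70},{"twist":[0,0,0],"dp":[0,0,0.029],"fingers":70},{"twist":[0,0,0],"dp":[0,0,0.01],"fingers":70},{"twist":[0,0,0],"dp":[0,0,0],"fingers":20},{"twist":[0,0,0],"dp":[0,0,0],"fingers":20}]' 20
python3 -m creep '[{"twist":[0,0,0],"dp":[0,0,0],"fingers":20},{"twist":[0,0,0],"dp":[0,0,0],"fingers":20},{"twist":[0,0,0],"dp":[0,0,0],"fingers":20},{"twist":[0,0,0],"dp":[0,0,-0.02],"fingers":20},{"twist":[0,0,0],"dp":[0,0,-0.035],"fingers":20},{"twist":[0,0,0],"dp":[0,0,-0.035],"fingers":20},{"twist":[0,0,0],"dp":[0,0,-0.035],"fingers":20},{"twist":[0,0,0],"dp":[0,0,-0.035],"fingers":20}]'
python3 -m creep '[{"twist":[0,0,0],"dp":[0,0,-0.039],"fingers":20},{"twist":[0,0,0],"dp":[-0.0009,-0.034,0],"fingers":20},{"twist":[0,0,0],"dp":[-0.0009,-0.034,0],"fingers":20},{"twist":[0,0,0],"dp":[-0.0009,-0.034,0],"fingers":20},{"twist":[0,0,0],"dp":[-0.0009,-0.034,0],"fingers":20},{"twist":[0,0,0],"dp":[-0.0009,-0.034,0],"fingers":20},{"twist":[0,0,0],"dp":[-0.0009,-0.034,0],"fingers":20},{"twist":[0,0,0],"dp":[-0.0009,-0.034,0],"fingers":20}]'
python3 -m creep '[{"twist":[0,0,0],"dp":[-0.0009,-0.034,0],"fingers":20},{"twist":[0,0,0],"dp":[-0.0009,-0.034,0],"fingers":20},{"twist":[0,0,0],"dp":[-0.0009,-0.034,0],"fingers":20},{"twist":[0,0,0],"dp":[-0.0009,-0.034,0],"fingers":20},{"twist":[0,0,0],"dp":[-0.0009,-0.034,0],"fingers":20},{"twist":[0,0,0],"dp":[-0.0009,-0.034,0],"fingers":20},{"twist":[0,0,0],"dp":[-0.0009,-0.034,0],"fingers":20},{"twist":[0,0,0],"dp":[-0.0009,-0.034,0],"fingers":20}]'
python3 -m creep '[{"twist":[0,0,0],"dp":[0,0,0],"fingers":20},{"twist":[0,0,0],"dp":[0,0,0],"fingers":20}]'
python3 -c "
from h import *
st(); go([0.422,-0.287,0.06],84)"
```

```text
time_s: 23.37
tool_pos: [0.4626, 0.2206, 0.0191]
eef_rot: [0.001, 0.053, 0.999, 0.0]
wrist_force: [0.2, 0.7, 1.0]
opening: 0.0554
grip_force: 0.0
time_s: 24.03
tool_pos: [0.4615, 0.221, 0.1807]
eef_rot: [0.001, 0.052, 0.999, 0.0]
wrist_force: [1.4, -0.1, -1.9]
opening: 0.0474
grip_force: 21.5
time_s: 24.7
tool_pos: [0.4428, -0.0179, 0.2182]
eef_rot: [0.001, 0.052, 0.999, -0.0]
wrist_force: [0.3, -0.5, -0.8]
opening: 0.0472
grip_force: 21.5
time_s: 25.37
tool_pos: [0.4217, -0.2894, 0.2181]
eef_rot: [0.001, 0.052, 0.999, -0.0]
wrist_force: [1.0, 1.0, -1.4]
opening: 0.0473
grip_force: 21.5
time_s: 25.53
tool_pos: [0.4216, -0.289, 0.2173]
eef_rot: [0.0, 0.054, 0.999, 0.0]
wrist_force: [0.3, 0.6, -0.6]
opening: 0.0475
grip_force: 21.5
t 25.53 tcp [ 0.4216 -0.289   0.2173] F [ 0.3  0.6 -0.6] open 0.0475 grip 21.5 
j [-0.71 -0.    1.44  0.    1.7  -2.18]
[[-0.994, 0.107, 0.0], [0.107, 0.994, 0.0], [-0.0, 0.0, -1.0]]
twist [ 0.02  0.02 -0.15] dp [-0.0002  0.002   0.1573] | per row 8 [ 0.    0.   -0.02] [-0.      0.0003  0.0197]
```

```bash
python3 -m creep '[{"twist":[0,0,0],"dp":[0,0,0.04],"fingers":20},{"twist":[0,0,0],"dp":[0,0,0.04],"fingers":20},{"twist":[0,0,0],"dp":[0,0,0.04],"fingers":20},{"twist":[0,0,0],"dp":[0,0,0.03],"fingers":20},{"twist":[0,0,0],"dp":[0,0,0.006],"fingers":20},{"twist":[0,0,0],"dp":[0,0,0],"fingers":20},{"twist":[0,0,0],"dp":[0,0,0],"fingers":62},{"twist":[0,0,0],"dp":[0,0,0],"fingers":62}]'
python3 -m creep '[{"twist":[0,0,0],"dp":[0,0,0],"fingers":62},{"twist":[0,0,0],"dp":[0,0,-0.03],"fingers":62},{"twist":[0,0,0],"dp":[0,0,-0.04],"fingers":62},{"twist":[0,0,0],"dp":[0,0,-0.04],"fingers":62},{"twist":[0,0,0],"dp":[0,0,-0.04],"fingers":62},{"twist":[0,0,0],"dp":[0,0,-0.006],"fingers":62}]'
python3 -m creep '[{"twist":[0,0,0],"dp":[0.0058,0.0343,0],"fingers":70},{"twist":[0,0,0],"dp":[0.0058,0.0343,0],"fingers":70},{"twist":[0,0,0],"dp":[0.0058,0.0343,0],"fingers":70},{"twist":[0,0,0],"dp":[0.0058,0.0343,0],"fingers":70},{"twist":[0,0,0],"dp":[0.0058,0.0343,0],"fingers":70},{"twist":[0,0,0],"dp":[0.0058,0.0343,0],"fingers":70},{"twist":[0,0,0],"dp":[0.0058,0.0343,0],"fingers":70},{"twist":[0,0,0],"dp":[0.0058,0.0343,0],"fingers":70}]'
python3 -m creep '[{"twist":[0,0,0],"dp":[0.0058,0.0343,0],"fingers":70},{"twist":[0,0,0],"dp":[0.0058,0.0343,0],"fingers":70},{"twist":[0,0,0],"dp":[0.0058,0.0343,0],"fingers":70},{"twist":[0,0,0],"dp":[0.0058,0.0343,0],"fingers":70},{"twist":[0,0,0],"dp":[0.0058,0.0343,0],"fingers":70},{"twist":[0,0,0],"dp":[0.0058,0.0343,0],"fingers":70},{"twist":[0,0,0],"dp":[0.0058,0.0343,0],"fingers":70},{"twist":[0,0,0],"dp":[0,0,0],"fingers":70}]'
python3 -m creep '[{"twist":[0,0,0],"dp":[0,0,0],"fingers":70},{"twist":[0,0,0],"dp":[0,0,0],"fingers":70}]'
python3 - <<'E'
from h import *
st()
p=shot('wrist')
for t in ['onion_center','potato3_center','potato4_center']: print(t,lm(t,p,3))
go([0.389,0.231,0.018],84)
E
```

```text
time_s: 26.2
tool_pos: [0.4241, -0.2889, 0.0646]
eef_rot: [0.003, 0.052, 0.999, -0.002]
wrist_force: [-0.7, -0.4, 0.5]
opening: 0.0566
grip_force: 0.0
time_s: 26.7
tool_pos: [0.4251, -0.2904, 0.2284]
eef_rot: [0.008, 0.052, 0.999, -0.006]
wrist_force: [0.7, -0.1, 1.1]
opening: 0.0584
grip_force: 0.0
time_s: 27.37
tool_pos: [0.4045, -0.0085, 0.2188]
eef_rot: [0.002, 0.052, 0.999, -0.0]
wrist_force: [0.1, -0.1, -1.0]
opening: 0.0655
grip_force: 0.0
time_s: 28.03
tool_pos: [0.3883, 0.2382, 0.2184]
eef_rot: [0.001, 0.049, 0.999, 0.002]
wrist_force: [-0.8, -0.7, 0.3]
opening: 0.0659
grip_force: 0.0
time_s: 28.2
tool_pos: [0.3893, 0.2328, 0.218]
eef_rot: [0.001, 0.052, 0.999, 0.0]
wrist_force: [-0.7, -0.4, 0.5]
opening: 0.0659
grip_force: 0.0
t 28.2 tcp [0.3893 0.2328 0.218 ] F [-0.7 -0.4  0.5] open 0.0659 grip 0.0 
j [ 0.41 -0.13  1.56 -0.    1.71 -1.05]
[[-0.995, 0.104, 0.002], [0.104, 0.995, 0.0], [-0.002, 0.0, -1.0]]
onion_center [(0.56, [0.396, 0.312, 0.038]), (0.54, [0.681, 0.057, -0.004])]
potato3_center [(0.55, [0.387, 0.231, 0.03])]
potato4_center []
twist [ 0.02  0.05 -0.11] dp [ 0.0003 -0.0009  0.1994] | per row 8 [ 0.    0.01 -0.01] [ 0.     -0.0001  0.0249]
```

```bash
python3 -m creep '[{"twist":[0,0,0],"dp":[0,0,0.04],"fingers":70},{"twist":[0,0,0],"dp":[0,0,0.04],"fingers":70},{"twist":[0,0,0],"dp":[0,0,0.04],"fingers":70},{"twist":[0,0,0],"dp":[0,0,0.04],"fingers":70},{"twist":[0,0,0],"dp":[0,0,0.029],"fingers":70},{"twist":[0,0,0],"dp":[0,0,0.01],"fingers":70},{"twist":[0,0,0],"dp":[0,0,0],"fingers":20},{"twist":[0,0,0],"dp":[0,0,0],"fingers":20}]' 20
python3 -m creep '[{"twist":[0,0,0],"dp":[0,0,0],"fingers":20},{"twist":[0,0,0],"dp":[0,0,0],"fingers":20},{"twist":[0,0,0],"dp":[0,0,0],"fingers":20},{"twist":[0,0,0],"dp":[0,0,-0.02],"fingers":20},{"twist":[0,0,0],"dp":[0,0,-0.035],"fingers":20},{"twist":[0,0,0],"dp":[0,0,-0.035],"fingers":20},{"twist":[0,0,0],"dp":[0,0,-0.035],"fingers":20},{"twist":[0,0,0],"dp":[0,0,-0.035],"fingers":20}]'
python3 -m creep '[{"twist":[0,0,0],"dp":[0,0,-0.039],"fingers":20},{"twist":[0,0,0],"dp":[-0.0054,-0.0346,0],"fingers":20},{"twist":[0,0,0],"dp":[-0.0054,-0.0346,0],"fingers":20},{"twist":[0,0,0],"dp":[-0.0054,-0.0346,0],"fingers":20},{"twist":[0,0,0],"dp":[-0.0054,-0.0346,0],"fingers":20},{"twist":[0,0,0],"dp":[-0.0054,-0.0346,0],"fingers":20},{"twist":[0,0,0],"dp":[-0.0054,-0.0346,0],"fingers":20},{"twist":[0,0,0],"dp":[-0.0054,-0.0346,0],"fingers":20}]'
python3 -m creep '[{"twist":[0,0,0],"dp":[-0.0054,-0.0346,0],"fingers":20},{"twist":[0,0,0],"dp":[-0.0054,-0.0346,0],"fingers":20},{"twist":[0,0,0],"dp":[-0.0054,-0.0346,0],"fingers":20},{"twist":[0,0,0],"dp":[-0.0054,-0.0346,0],"fingers":20},{"twist":[0,0,0],"dp":[-0.0054,-0.0346,0],"fingers":20},{"twist":[0,0,0],"dp":[-0.0054,-0.0346,0],"fingers":20},{"twist":[0,0,0],"dp":[-0.0054,-0.0346,0],"fingers":20},{"twist":[0,0,0],"dp":[-0.0054,-0.0346,0],"fingers":20}]'
python3 -m creep '[{"twist":[0,0,0],"dp":[-0.0054,-0.0346,0],"fingers":20},{"twist":[0,0,0],"dp":[0,0,0],"fingers":20},{"twist":[0,0,0],"dp":[0,0,0],"fingers":20}]'
python3 - <<'E'
from h import *
st(); go([0.418,-0.327,0.06],84)
p=shot('wrist','w4.png')
E
```

```text
time_s: 29.07
tool_pos: [0.3899, 0.2328, 0.019]
eef_rot: [0.001, 0.053, 0.999, 0.0]
wrist_force: [0.7, -0.6, 0.3]
opening: 0.0557
grip_force: 0.2
time_s: 29.73
tool_pos: [0.3889, 0.2332, 0.1807]
eef_rot: [0.001, 0.052, 0.999, 0.001]
wrist_force: [0.5, -0.3, -0.3]
opening: 0.0467
grip_force: 19.9
time_s: 30.4
tool_pos: [0.4013, -0.0132, 0.2182]
eef_rot: [0.001, 0.052, 0.999, 0.0]
wrist_force: [0.3, 1.2, -0.5]
opening: 0.046
grip_force: 19.9
time_s: 31.07
tool_pos: [0.4155, -0.2934, 0.218]
eef_rot: [0.001, 0.052, 0.999, -0.0]
wrist_force: [0.6, -0.1, -0.4]
opening: 0.0457
grip_force: 19.9
time_s: 31.32
tool_pos: [0.4171, -0.3277, 0.2169]
eef_rot: [-0.0, 0.053, 0.999, 0.0]
wrist_force: [0.1, 0.1, -0.9]
opening: 0.046
grip_force: 19.9
t 31.32 tcp [ 0.4171 -0.3277  0.2169] F [ 0.1  0.1 -0.9] open 0.046 grip 19.9 
j [-0.77  0.04  1.4   0.    1.7  -2.24]
[[-0.994, 0.107, -0.0], [0.107, 0.994, 0.001], [0.0, 0.001, -1.0]]
twist [ 0.05 -0.01 -0.12] dp [-0.0009  0.0008  0.1569] | per row 8 [ 0.01 -0.   -0.02] [-0.0001  0.0001  0.0196]
```

View pics/w4.png

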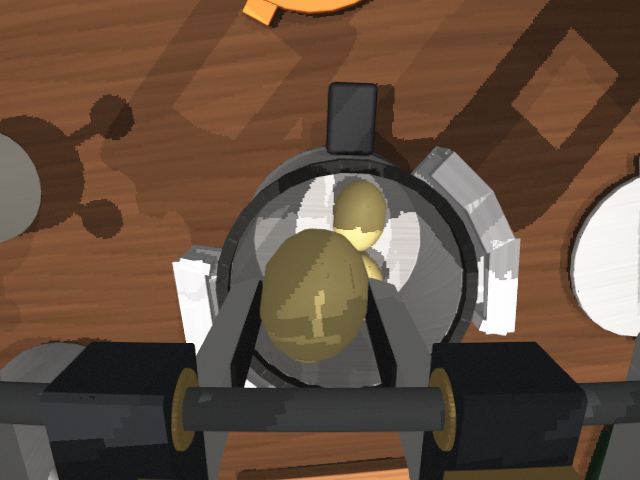

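The wrist view shows the last potato held at (315,300) over the pot. Earlier potatoes are visible at (360,213) and (372,270) inside the pot, and its near handle is at (352,118).

```bash
python3 -m creep '[{"twist":[0,0,0],"dp":[0,0,0.04],"fingers":20},{"twist":[0,0,0],"dp":[0,0,0.04],"fingers":20},{"twist":[0,0,0],"dp":[0,0,0.04],"fingers":20},{"twist":[0,0,0],"dp":[0,0,0.03],"fingers":20},{"twist":[0,0,0],"dp":[0,0,0.004],"fingers":20},{"twist":[0,0,0],"dp":[0,0,0],"fingers":20},{"twist":[0,0,0],"dp":[0,0,0],"fingers":62},{"twist":[0,0,0],"dp":[0,0,0],"fingers":62}]'
python3 -m creep '[{"twist":[0,0,0],"dp":[0,0,0],"fingers":62},{"twist":[0,0,0],"dp":[0,0,-0.03],"fingers":62},{"twist":[0,0,0],"dp":[0,0,-0.04],"fingers":62},{"twist":[0,0,0],"dp":[0,0,-0.04],"fingers":62},{"twist":[0,0,0],"dp":[0,0,-0.04],"fingers":62},{"twist":[0,0,0],"dp":[0,0.03,-0.03],"fingers":70},{"twist":[0,0,0],"dp":[-0.03,0.03,-0.03],"fingers":70},{"twist":[0,0,0],"dp":[-0.03,0.02,-0.02],"fingers":70}]'
python3 -m creep '[{"twist":[0,0,0],"dp":[-0.03,0,0],"fingers":100},{"twist":[0,0,0],"dp":[0,0,0],"fingers":100},{"twist":[0,0,0],"dp":[0,0,0],"fingers":100}]'
python3 - <<'E'
from h import *
st(); 
p=shot('wrist','w5.png')
for t in ['pot','pot_seat','pot_claw','cooker_lid_bar','cooker_lid_lug']: print(t,lm(t,p,3))
s=shot('side')
for t in ['cooker_lid_bar','cooker_lid_lug','potato1_center','potato2_center','onion_center']: print(t,lm(t,s,3))
E
```

```text
time_s: 32.03
tool_pos: [0.4193, -0.3278, 0.0667]
eef_rot: [0.003, 0.052, 0.999, -0.002]
wrist_force: [-0.3, -0.5, 0.6]
opening: 0.0556
grip_force: 0.0
time_s: 32.7
tool_pos: [0.4789, -0.2587, 0.2932]
eef_rot: [0.004, 0.053, 0.999, -0.002]
wrist_force: [-0.2, -0.2, 1.1]
opening: 0.0658
grip_force: 0.0
time_s: 32.95
tool_pos: [0.5095, -0.262, 0.2874]
eef_rot: [0.001, 0.051, 0.999, -0.0]
wrist_force: [-0.5, 0.4, -0.5]
opening: 0.0824
grip_force: 0.0
t 32.95 tcp [ 0.5095 -0.262   0.2874] F [-0.5  0.4 -0.5] open 0.0824 grip 0.0 
j [-0.57  0.14  1.15 -0.    1.85 -2.04]
[[-0.995, 0.103, 0.001], [0.103, 0.995, -0.001], [-0.001, -0.001, -1.0]]
pot [(0.78, [0.453, -0.309, 0.002]), (0.25, [0.487, -0.295, 0.025])]
pot_seat [(0.71, [0.451, -0.307, 0.123]), (0.18, [0.419, -0.337, 0.031])]
pot_claw [(0.81, [0.478, -0.409, 0.126])]
cooker_lid_bar [(0.72, [0.496, 0.003, 0.038])]
cooker_lid_lug [(0.94, [0.593, 0.01, 0.016])]
cooker_lid_bar [(0.97, [0.164, -0.3, 0.041]), (0.78, [0.502, 0.002, 0.044]), (0.78, [0.185, 0.308, 0.044])]
cooker_lid_lug [(0.97, [0.589, 0.01, 0.013]), (0.68, [0.225, 0.226, 0.015]), (0.66, [0.244, -0.353, 0.014])]
potato1_center [(0.68, [0.588, 0.014, 0.018])]
potato2_center [(0.26, [0.48, -0.404, 0.128])]
onion_center [(0.68, [0.392, 0.31, 0.036]), (0.21, [0.613, 0.284, 0.244]), (0.2, [0.666, -0.098, 0.001])]
```

View pics/w5.png

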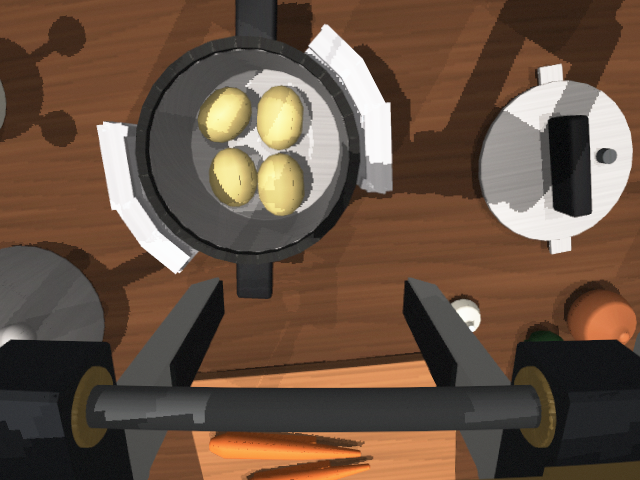

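All four potatoes lie in the pot, at (225,114), (280,117), (233,176) and (281,183). The pot handles are at (257,15) and (255,285), and the steel lid's lugs at (550,73) and (560,246).

```bash
python3 - <<'E'
from h import *
p=shot('wrist')
def ang(a,b): d=b-a; return np.round(np.degrees(np.arctan2(d[1],d[0])),2), np.round((a+b)/2,4), np.linalg.norm(d)
print('handles',ang(px2w(p,257,5,.093),px2w(p,255,296,.093)))
print('lugs',ang(px2w(p,550,73,.017),px2w(p,560,246,.017)))
print('bar',ang(px2w(p,570,117,.062),px2w(p,574,214,.062)))
im=p['color']; rz=p['range_z']
# ring circle
for z in (.133,): 
    print('ring',[np.round(px2w(p,u,v,z),4).tolist() for u,v in [(136,150),(359,150),(247,37),(247,264)]])
# bar from depth
h,w=rz.shape; v,u=np.mgrid[40:280,460:640]; 
K=np.array([[p['fx'],0,p['cx']],[0,p['fy'],p['cy']],[0,0,1.]])
x=cv2.undistortPoints(np.stack([u.ravel(),v.ravel()],1).astype(float)[:,None],K,np.array(p['D'],float))[:,0]
z=rz[v.ravel(),u.ravel()]; P=np.c_[x*z[:,None],z]@p['T'][:3,:3].T+p['T'][:3,3]; P=P[z>0]
B=P[(P[:,2]>.054)&(P[:,2]<.07)&(abs(P[:,1])<.08)&(P[:,0]<.58)]
r=cv2.minAreaRect((B[:,:2]*1000).astype(np.float32)); print('bar rect',r,B[:,2].mean(),len(B))
D=P[(P[:,2]>.012)&(P[:,2]<.028)]; print('disc',cv2.minEnclosingCircle((D[:,:2]*1000).astype(np.float32)))
E
```

```text
handles (np.float64(-8.14), array([ 0.4582, -0.3073,  0.093 ]), np.float64(0.25358430500469964))
lugs (np.float64(5.29), array([0.4972, 0.0028, 0.017 ]), np.float64(0.18884603262955102))
bar (np.float64(4.94), array([ 0.4953, -0.0061,  0.062 ]), np.float64(0.09578599135150738))
ring [[0.4361, -0.394, 0.133], [0.455, -0.2204, 0.133], [0.3643, -0.2957, 0.133], [0.5383, -0.3202, 0.133]]
bar rect ((497.5912780761719, 2.5395660400390625), (99.96531677246094, 22.891773223876953), 5.742351531982422) 0.061549775874235844 2430
disc ((497.6434631347656, 5.104855060577393), 102.89376068115234)
```

```bash
python3 - <<'E'
from h import *
p=shot('wrist')
for u,v in [(605,155),(600,155),(610,155),(605,149),(605,161)]: print(np.round(px2w(p,u,v),4))
c=np.array([.4976,.0025]); a=np.radians(5.5); ex=np.array([np.cos(a),np.sin(a)]); ey=np.array([-ex[1],ex[0]])
d=px2w(p,605,155)[:2]-c; print('valve local',d@ex,d@ey)
go([.4976,.0025,.15],95.5)
E
```

```text
[0.4908 0.0488 0.0312]
[0.491  0.0462 0.0266]
[0.491  0.0531 0.0331]
[0.4851 0.0517 0.0264]
[0.497  0.0485 0.0321]
valve local -0.0023196972947725474 0.04669114365895652
twist [  0.     0.   -11.49] dp [-0.0146  0.2646  0.1365] | per row 8 [ 0.    0.   -1.44] [-0.0018  0.0331  0.0171]
```

```bash
python3 -m creep '[{"twist":[0,0,-5.75],"dp":[0,0,0],"fingers":43},{"twist":[0,0,-5.75],"dp":[0,0,0],"fingers":43},{"twist":[0,0,0],"dp":[-0.003,0.037,0.02],"fingers":43},{"twist":[0,0,0],"dp":[-0.003,0.037,0.02],"fingers":43},{"twist":[0,0,0],"dp":[-0.003,0.037,0.02],"fingers":43},{"twist":[0,0,0],"dp":[-0.003,0.037,0.02],"fingers":43},{"twist":[0,0,0],"dp":[-0.003,0.037,0.02],"fingers":43},{"twist":[0,0,0],"dp":[0,0.037,0.02],"fingers":43}]'
python3 -m creep '[{"twist":[0,0,0],"dp":[0,0.0396,0.01],"fingers":43},{"twist":[0,0,0],"dp":[0,0,0],"fingers":43},{"twist":[0,0,0],"dp":[0,0,0],"fingers":43},{"twist":[0,0,0],"dp":[0,0,0],"fingers":43}]'
python3 - <<'E'
from h import *
st()
p=shot('wrist')
for t in ['cooker_lid_bar','cooker_lid_lug']: print(t,lm(t,p,3))
rz=p['range_z']; v,u=np.mgrid[0:380:2,100:540:2]
K=np.array([[p['fx'],0,p['cx']],[0,p['fy'],p['cy']],[0,0,1.]])
x=cv2.undistortPoints(np.stack([u.ravel(),v.ravel()],1).astype(float)[:,None],K,np.array(p['D'],float))[:,0]
z=rz[v.ravel(),u.ravel()]; P=np.c_[x*z[:,None],z]@p['T'][:3,:3].T+p['T'][:3,3]; P=P[z>0]
B=P[(P[:,2]>.054)&(P[:,2]<.07)&(abs(P[:,1])<.09)&(P[:,0]<.58)&(P[:,0]>.4)]
print('bar rect',cv2.minAreaRect((B[:,:2]*1000).astype(np.float32)),len(B))
go([.4976,.0025,.026],95.5)
E
```

```text
time_s: 34.32
tool_pos: [0.5021, -0.0406, 0.167]
eef_rot: [0.0, -0.048, 0.999, 0.0]
wrist_force: [0.1, 0.0, -0.5]
opening: 0.044
grip_force: 0.0
time_s: 34.65
tool_pos: [0.4988, -0.0033, 0.1584]
eef_rot: [0.001, -0.048, 0.999, -0.0]
wrist_force: [0.9, -0.1, -0.3]
opening: 0.0405
grip_force: 0.0
t 34.65 tcp [ 0.4988 -0.0033  0.1584] F [ 0.9 -0.1 -0.3] open 0.0405 grip 0.0 
j [-0.12 -0.01  1.57 -0.    1.59 -1.79]
[[-0.995, -0.097, 0.001], [-0.097, 0.995, -0.001], [-0.001, -0.001, -1.0]]
cooker_lid_bar [(0.91, [0.497, 0.003, 0.039])]
cooker_lid_lug [(0.57, [0.595, 0.011, 0.02])]
bar rect ((497.40234375, 4.264759063720703), (98.86884307861328, 21.136959075927734), 5.478323936462402) 1110
twist [-0.04  0.1  -0.11] dp [0.0008 0.007  0.1328] | per row 8 [-0.    0.01 -0.01] [0.0001 0.0009 0.0166]
```

```bash
python3 -m creep '[{"twist":[0,0,0],"dp":[0.001,0.0065,0.02],"fingers":43},{"twist":[0,0,0],"dp":[0,0,0.03],"fingers":43},{"twist":[0,0,0],"dp":[0,0,0.03],"fingers":43},{"twist":[0,0,0],"dp":[0,0,0.03],"fingers":43},{"twist":[0,0,0],"dp":[0,0,0.022],"fingers":43},{"twist":[0,0,0],"dp":[0,0,0],"fingers":43},{"twist":[0,0,0],"dp":[0,0,0],"fingers":10},{"twist":[0,0,0],"dp":[0,0,0],"fingers":10}]' 45
python3 -m creep '[{"twist":[0,0,0],"dp":[0,0,0],"fingers":10},{"twist":[0,0,0],"dp":[0,0,0],"fingers":10},{"twist":[0,0,0],"dp":[0,0,0],"fingers":10}]'
python3 -m creep '[{"twist":[0,0,0],"dp":[0,0,-0.015],"fingers":10},{"twist":[0,0,0],"dp":[0,0,-0.03],"fingers":10},{"twist":[0,0,0],"dp":[0,0,-0.03],"fingers":10},{"twist":[0,0,0],"dp":[0,0,-0.03],"fingers":10},{"twist":[0,0,0],"dp":[0,0,-0.03],"fingers":10},{"twist":[0,0,0],"dp":[0,0,-0.03],"fingers":10},{"twist":[0,0,0],"dp":[0,0,-0.02],"fingers":10},{"twist":[0,0,0],"dp":[0,0,0],"fingers":10}]'
python3 - <<'E'
from h import *
st(); go([.451,-.3085,.22],81.8,n=12)
E
```

```text
time_s: 35.47
tool_pos: [0.4979, 0.0025, 0.0274]
eef_rot: [0.001, -0.047, 0.999, -0.0]
wrist_force: [-0.1, 0.4, 0.2]
opening: 0.0304
grip_force: 0.0
time_s: 35.72
tool_pos: [0.4982, 0.0029, 0.0278]
eef_rot: [0.002, -0.048, 0.999, -0.001]
wrist_force: [0.1, -1.2, 4.1]
opening: 0.0216
grip_force: 45.0
time_s: 36.38
tool_pos: [0.4988, 0.0034, 0.2159]
eef_rot: [0.005, -0.048, 0.999, -0.001]
wrist_force: [1.1, -0.2, -3.4]
opening: 0.0215
grip_force: 45.0
t 36.38 tcp [0.4988 0.0034 0.2159] F [ 1.1 -0.2 -3.4] open 0.0215 grip 45.0 
j [-0.11 -0.04  1.48  0.    1.69 -1.77]
[[-0.995, -0.097, 0.009], [-0.097, 0.995, -0.001], [-0.009, -0.002, -1.0]]
twist [-0.03  0.52 13.75] dp [ 0.0028 -0.3156 -0.0041] | per row 12 [-0.    0.04  1.15] [ 0.0002 -0.0263 -0.0003]
```

```bash
python3 -m creep '[{"twist":[0,0,4.58],"dp":[0,0,0],"fingers":10},{"twist":[0,0,4.58],"dp":[0,0,0],"fingers":10},{"twist":[0,0,4.58],"dp":[0,0,0],"fingers":10},{"twist":[0,0,0],"dp":[0.0003,-0.025,0],"fingers":10},{"twist":[0,0,0],"dp":[0.0003,-0.029,0],"fingers":10},{"twist":[0,0,0],"dp":[0.0002,-0.029,0],"fingers":10},{"twist":[0,0,0],"dp":[0.0002,-0.029,0],"fingers":10},{"twist":[0,0,0],"dp":[0.0002,-0.029,0],"fingers":10}]'
python3 -m creep '[{"twist":[0,0,0],"dp":[0.0003,-0.029,0],"fingers":10},{"twist":[0,0,0],"dp":[0.0003,-0.029,0],"fingers":10},{"twist":[0,0,0],"dp":[0.0002,-0.029,0],"fingers":10},{"twist":[0,0,0],"dp":[0.0002,-0.029,0],"fingers":10},{"twist":[0,0,0],"dp":[0.0002,-0.029,0],"fingers":10},{"twist":[0,0,0],"dp":[0.0002,-0.0292,0],"fingers":10},{"twist":[0,0,0],"dp":[0,0,0],"fingers":10},{"twist":[0,0,0],"dp":[0,0,0],"fingers":10}]'
python3 - <<'E'
from h import *
st(); go([.451,-.3085,.149],81.8)
p=shot('wrist','w6.png'); s=shot('side')
for q in (p,s):
  for t in ['cooker_lid_bar','cooker_lid_lug','pot_seat','pot_claw']: print(t,lm(t,q,3))
E
```

```text
time_s: 37.05
tool_pos: [0.4738, -0.1364, 0.2078]
eef_rot: [-0.002, 0.071, 0.997, 0.001]
wrist_force: [0.7, -1.2, -4.6]
opening: 0.0217
grip_force: 45.0
time_s: 37.72
tool_pos: [0.4477, -0.3084, 0.2075]
eef_rot: [-0.002, 0.073, 0.997, 0.002]
wrist_force: [-0.4, -0.6, -4.7]
opening: 0.0215
grip_force: 45.0
t 37.72 tcp [ 0.4477 -0.3084  0.2075] F [-0.4 -0.6 -4.7] open 0.0215 grip 45.0 
j [-0.71  0.08  1.38  0.    1.69 -2.13]
[[-0.989, 0.146, -0.004], [0.146, 0.989, 0.004], [0.005, 0.004, -1.0]]
twist [ 0.2  -0.27 -0.17] dp [-0.0033  0.0004  0.0585] | per row 8 [ 0.03 -0.03 -0.02] [-0.0004  0.0001  0.0073]
cooker_lid_bar [(0.57, [0.448, -0.309, 0.219])]
cooker_lid_lug [(0.97, [0.544, -0.323, 0.197])]
pot_seat [(0.21, [0.541, -0.32, 0.2])]
pot_claw []
cooker_lid_bar [(0.84, [0.184, 0.312, 0.044]), (0.83, [0.454, -0.309, 0.223]), (0.67, [0.167, -0.301, 0.04])]
cooker_lid_lug [(0.92, [0.539, -0.315, 0.198]), (0.9, [0.245, -0.355, 0.015]), (0.59, [0.225, 0.224, 0.013])]
pot_seat [(0.78, [0.454, -0.31, 0.125])]
pot_claw []
```

View pics/w6.png

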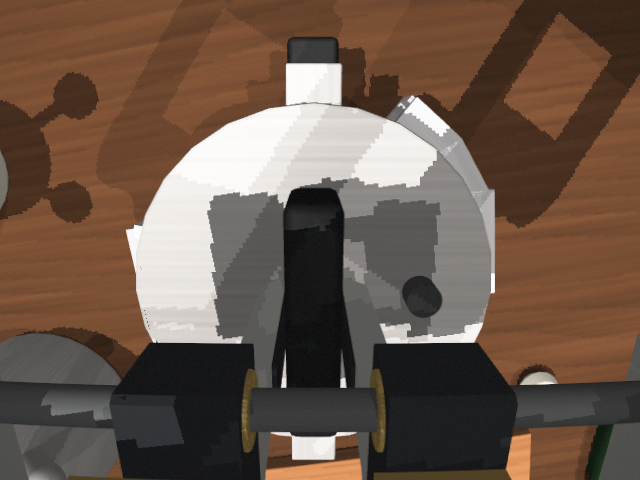

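The wrist view shows the lid held level over the pot. Its near lug at (314,84) is in line with the pot handle at (312,50).

```bash
python3 -m creep '[{"twist":[0,0,0],"dp":[-0.0025,0,0],"fingers":10},{"twist":[0,0,0],"dp":[0,0,0.015],"fingers":10},{"twist":[0,0,0],"dp":[0,0,0.015],"fingers":10},{"twist":[0,0,0],"dp":[0,0,0.01],"fingers":10},{"twist":[0,0,0],"dp":[0,0,0.008],"fingers":10},{"twist":[0,0,0],"dp":[0,0,0.004],"fingers":10},{"twist":[0,0,0],"dp":[0,0,0.003],"fingers":10},{"twist":[0,0,0],"dp":[0,0,0],"fingers":10}]'
python3 -m creep '[{"twist":[0,0,0],"dp":[0,0,0],"fingers":10},{"twist":[0,0,0],"dp":[0,0,0.002],"fingers":10},{"twist":[0,0,0],"dp":[0,0,0],"fingers":10},{"twist":[0,0,0],"dp":[0,0,0],"fingers":10}]'
python3 - <<'E'
from h import *
st(); s=shot('side')
for t in ['cooker_lid_bar','cooker_lid_lug','pot_seat','pot_claw']: print(t,lm(t,s,3))
E
```

```text
time_s: 38.88
tool_pos: [0.4515, -0.3084, 0.1555]
eef_rot: [-0.0, 0.072, 0.997, 0.0]
wrist_force: [-0.4, -0.2, -4.4]
opening: 0.0215
grip_force: 45.0
time_s: 39.22
tool_pos: [0.4517, -0.3086, 0.1542]
eef_rot: [0.0, 0.072, 0.997, -0.0]
wrist_force: [0.6, -0.4, -4.1]
opening: 0.0217
grip_force: 45.0
t 39.22 tcp [ 0.4517 -0.3086  0.1542] F [ 0.6 -0.4 -4.1] open 0.0217 grip 45.0 
j [-0.7   0.1   1.46  0.    1.58 -2.13]
[[-0.99, 0.143, 0.001], [0.143, 0.99, -0.0], [-0.001, -0.0, -1.0]]
cooker_lid_bar [(0.92, [0.167, -0.298, 0.042]), (0.89, [0.454, -0.311, 0.168]), (0.79, [0.186, 0.311, 0.044])]
cooker_lid_lug [(0.9, [0.222, 0.224, 0.015]), (0.79, [0.542, -0.319, 0.142]), (0.63, [0.243, -0.352, 0.013])]
pot_seat []
pot_claw [(0.84, [0.48, -0.405, 0.13])]
```

```bash
python3 -m creep '[{"twist":[0,0,0],"dp":[0,0,0.002],"fingers":10},{"twist":[0,0,0],"dp":[0,0,0.002],"fingers":10},{"twist":[0,0,0],"dp":[0,0,0.001],"fingers":10},{"twist":[0,0,0],"dp":[0,0,0],"fingers":10}]'
python3 -m creep '[{"twist":[0,0,0],"dp":[0,0,0.002],"fingers":10},{"twist":[0,0,0],"dp":[0,0,0.002],"fingers":10},{"twist":[0,0,0],"dp":[0,0,0],"fingers":10},{"twist":[0,0,0],"dp":[0,0,0],"fingers":10}]'
python3 -m creep '[{"twist":[0,0,0],"dp":[0,0,0.002],"fingers":10},{"twist":[0,0,0],"dp":[0,0,0.001],"fingers":10},{"twist":[0,0,0],"dp":[0,0,0],"fingers":10},{"twist":[0,0,0],"dp":[0,0,0],"fingers":10}]'
```

```text
time_s: 39.8
tool_pos: [0.4516, -0.3085, 0.1491]
eef_rot: [0.0, 0.072, 0.997, -0.0]
wrist_force: [-0.8, -0.6, -3.7]
opening: 0.022
grip_force: 45.0
time_s: 40.13
tool_pos: [0.4517, -0.3086, 0.1458]
eef_rot: [0.0, 0.072, 0.997, -0.0]
wrist_force: [-2.6, 1.8, 3.5]
opening: 0.022
grip_force: 45.0
time_s: 40.47
tool_pos: [0.4518, -0.3086, 0.1423]
eef_rot: [0.0, 0.072, 0.997, -0.0]
wrist_force: [-2.5, 1.3, 4.1]
opening: 0.0217
grip_force: 45.0
```

```bash
python3 -m creep '[{"twist":[0,0,0],"dp":[0,0,0.002],"fingers":10},{"twist":[0,0,0],"dp":[0,0,0],"fingers":10},{"twist":[0,0,0],"dp":[0,0,0],"fingers":10}]'
python3 -m creep '[{"twist":[0,0,0],"dp":[0,0,0.002],"fingers":10},{"twist":[0,0,0],"dp":[0,0,0],"fingers":10},{"twist":[0,0,0],"dp":[0,0,0],"fingers":10}]'
python3 - <<'E'
from h import *
st(); s=shot('side','b3.png')
for t in ['cooker_lid_bar','cooker_lid_lug','pot_claw']: print(t,lm(t,s,3))
cv2.imwrite('pics/b3c.png',cv2.resize(s['color'][130:250,250:400],None,fx=5,fy=5,interpolation=cv2.INTER_CUBIC))
E
```

```text
time_s: 40.72
tool_pos: [0.4518, -0.3086, 0.1408]
eef_rot: [0.0, 0.072, 0.997, -0.0]
wrist_force: [-2.8, 3.0, 6.1]
opening: 0.0218
grip_force: 45.0
time_s: 40.97
tool_pos: [0.4518, -0.3087, 0.1408]
eef_rot: [0.001, 0.072, 0.997, -0.001]
wrist_force: [-4.8, 3.5, 12.6]
opening: 0.0217
grip_force: 45.0
t 40.97 tcp [ 0.4518 -0.3087  0.1408] F [-4.8  3.5 12.6] open 0.0217 grip 45.0 
j [-0.7   0.1   1.48  0.    1.55 -2.13]
[[-0.99, 0.143, 0.002], [0.143, 0.99, -0.001], [-0.002, -0.001, -1.0]]
cooker_lid_bar [(0.82, [0.455, -0.311, 0.156]), (0.71, [0.167, -0.302, 0.042]), (0.63, [0.186, 0.311, 0.043])]
cooker_lid_lug [(0.86, [0.224, 0.225, 0.013]), (0.58, [0.243, -0.352, 0.016]), (0.43, [0.455, -0.31, 0.157])]
pot_claw [(0.68, [0.482, -0.405, 0.127])]
```

View pics/b3c.png

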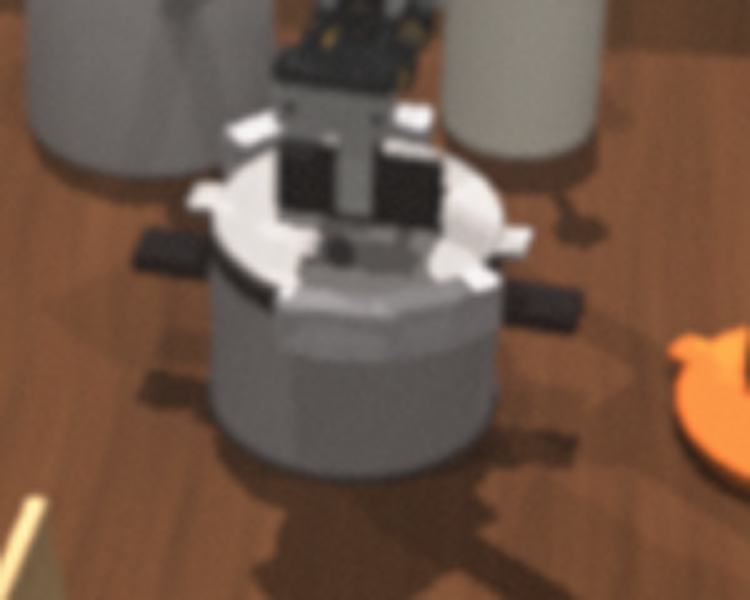

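The crop shows the lid flat in the pot mouth, with its lugs at (205,195) and (515,240) in line with the handles and clear of the claws. It bottoms out at TCP z 0.1408, so I start turning.

```bash
python3 -m creep '[{"twist":[0,0,2],"dp":[0,0,-0.001],"fingers":10},{"twist":[0,0,4],"dp":[0,0,0],"fingers":10},{"twist":[0,0,4],"dp":[0,0,0],"fingers":10},{"twist":[0,0,4],"dp":[0,0,0],"fingers":10},{"twist":[0,0,4],"dp":[0,0,0],"fingers":10},{"twist":[0,0,0],"dp":[0,0,0],"fingers":10}]' 
python3 -c "
from h import *
st();print(manip.state()['ft_torque'])"
```

```text
time_s: 41.67
tool_pos: [0.4529, -0.3095, 0.1408]
eef_rot: [0.002, 0.228, 0.974, -0.001]
wrist_force: [-0.7, 0.5, 8.5]
opening: 0.0216
grip_force: 45.0
t 41.67 tcp [ 0.4529 -0.3095  0.1408] F [-0.7  0.5  8.5] open 0.0216 grip 45.0 
j [-0.7   0.1   1.48  0.    1.55 -1.81]
[[-0.896, 0.443, 0.004], [0.443, 0.896, -0.003], [-0.005, -0.001, -1.0]]
[0.27462677 0.23108057 0.09714217]
```

```bash
python3 -m creep '[{"twist":[0,0,4],"dp":[0,0,0],"fingers":10},{"twist":[0,0,4],"dp":[0,0,0],"fingers":10},{"twist":[0,0,4],"dp":[0,0,0],"fingers":10},{"twist":[0,0,4],"dp":[0,0,0],"fingers":10},{"twist":[0,0,4],"dp":[0,0,0],"fingers":10},{"twist":[0,0,0],"dp":[0,0,0],"fingers":10}]' 
python3 -c "
from h import *
st();print(manip.state()['ft_torque'])"
python3 -m creep '[{"twist":[0,0,4],"dp":[0,0,0],"fingers":10},{"twist":[0,0,4],"dp":[0,0,0],"fingers":10},{"twist":[0,0,4],"dp":[0,0,0],"fingers":10},{"twist":[0,0,4],"dp":[0,0,0],"fingers":10},{"twist":[0,0,4],"dp":[0,0,0],"fingers":10},{"twist":[0,0,0],"dp":[0,0,0],"fingers":10}]' 
python3 - <<'E'
from h import *
st();print(manip.state()['ft_torque'])
s=shot('side')
cv2.imwrite('pics/b4c.png',cv2.resize(s['color'][130:250,250:400],None,fx=5,fy=5,interpolation=cv2.INTER_CUBIC))
for t in ['cooker_lid_bar','cooker_lid_lug','pot_claw']: print(t,lm(t,s,3))
E
```

```text
time_s: 42.17
tool_pos: [0.4529, -0.3098, 0.1408]
eef_rot: [0.002, 0.393, 0.919, -0.001]
wrist_force: [-0.4, 0.6, 8.1]
opening: 0.022
grip_force: 45.0
t 42.17 tcp [ 0.4529 -0.3098  0.1408] F [-0.4  0.6  8.1] open 0.022 grip 45.0 
j [-0.7   0.1   1.48 -0.    1.55 -1.47]
[[-0.691, 0.723, 0.004], [0.723, 0.691, -0.004], [-0.005, -0.0, -1.0]]
[0.02924776 0.28463459 0.08865195]
time_s: 42.67
tool_pos: [0.4529, -0.3101, 0.1408]
eef_rot: [0.003, 0.547, 0.837, -0.001]
wrist_force: [-0.6, -0.8, 8.1]
opening: 0.0216
grip_force: 45.0
t 42.67 tcp [ 0.4529 -0.3101  0.1408] F [-0.6 -0.8  8.1] open 0.0216 grip 45.0 
j [-0.7   0.1   1.48 -0.    1.55 -1.12]
[[-0.402, 0.916, 0.004], [0.916, 0.402, -0.004], [-0.005, 0.001, -1.0]]
[-0.09674933  0.43866268  0.08059332]
cooker_lid_bar [(0.89, [0.181, 0.311, 0.042]), (0.7, [0.767, -0.008, 0.002]), (0.63, [0.166, -0.302, 0.043])]
cooker_lid_lug [(0.9, [0.243, -0.35, 0.015]), (0.86, [0.489, -0.392, 0.13])]
pot_claw [(0.63, [0.482, -0.406, 0.131])]
```

View pics/b4c.png

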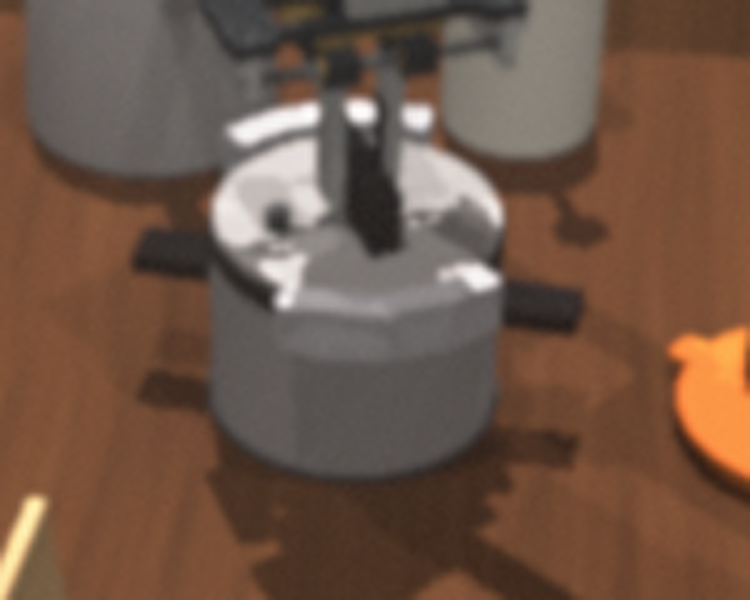

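The crop shows the bar turned about 58°, with the lugs now hidden under the claws. I carry on to the stop.

```bash
python3 -m creep '[{"twist":[0,0,4],"dp":[0,0,0],"fingers":10},{"twist":[0,0,4],"dp":[0,0,0],"fingers":10},{"twist":[0,0,4],"dp":[0,0,0],"fingers":10},{"twist":[0,0,4],"dp":[0,0,0],"fingers":10},{"twist":[0,0,4],"dp":[0,0,0],"fingers":10},{"twist":[0,0,4],"dp":[0,0,0],"fingers":10},{"twist":[0,0,4],"dp":[0,0,0],"fingers":10},{"twist":[0,0,0],"dp":[0,0,0],"fingers":10}]' 
python3 -c "
from h import *
st();print(manip.state()['ft_torque'])"
python3 -m creep '[{"twist":[0,0,2],"dp":[0,0,0],"fingers":10},{"twist":[0,0,2],"dp":[0,0,0],"fingers":10},{"twist":[0,0,0],"dp":[0,0,0],"fingers":10},{"twist":[0,0,0],"dp":[0,0,0],"fingers":10}]' 
python3 - <<'E'
from h import *
st();print(manip.state()['ft_torque'])
E
```

```text
time_s: 43.53
tool_pos: [0.4526, -0.3103, 0.1409]
eef_rot: [0.003, 0.733, 0.68, -0.001]
wrist_force: [-0.4, -1.5, 8.4]
opening: 0.0219
grip_force: 45.0
t 43.53 tcp [ 0.4526 -0.3103  0.1409] F [-0.4 -1.5  8.4] open 0.0219 grip 45.0 
j [-0.7   0.1   1.48 -0.    1.55 -0.63]
[[0.075, 0.997, 0.003], [0.997, -0.075, -0.005], [-0.005, 0.003, -1.0]]
[-0.13496399  0.71457473  0.05868898]
time_s: 43.87
tool_pos: [0.4525, -0.3104, 0.1409]
eef_rot: [0.003, 0.756, 0.655, -0.001]
wrist_force: [1.4, -1.5, 8.9]
opening: 0.0217
grip_force: 45.0
t 43.87 tcp [ 0.4525 -0.3104  0.1409] F [ 1.4 -1.5  8.9] open 0.0217 grip 45.0 
j [-0.7   0.1   1.48 -0.    1.55 -0.56]
[[0.143, 0.99, 0.003], [0.99, -0.143, -0.005], [-0.004, 0.003, -1.0]]
[-0.14761011  0.82302643  0.26984028]
```

```bash
for k in 1; do python3 -m creep '[{"twist":[0,0,1.5],"dp":[0,0,0],"fingers":10},{"twist":[0,0,0],"dp":[0,0,0],"fingers":10},{"twist":[0,0,0],"dp":[0,0,0],"fingers":10}]'; done
python3 -c "
from h import *
st();print(manip.state()['ft_torque'])"
python3 -m creep '[{"twist":[0,0,1.5],"dp":[0,0,0],"fingers":10},{"twist":[0,0,0],"dp":[0,0,0],"fingers":10},{"twist":[0,0,0],"dp":[0,0,0],"fingers":10}]'
python3 -c "
from h import *
st();print(manip.state()['ft_torque'])"
```

```text
time_s: 44.12
tool_pos: [0.4524, -0.3103, 0.1409]
eef_rot: [0.003, 0.764, 0.645, -0.001]
wrist_force: [-0.8, -1.8, 7.7]
opening: 0.0219
grip_force: 45.3
t 44.12 tcp [ 0.4524 -0.3103  0.1409] F [-0.8 -1.8  7.7] open 0.0219 grip 45.3 
j [-0.7   0.1   1.48 -0.    1.55 -0.54]
[[0.167, 0.986, 0.002], [0.986, -0.167, -0.005], [-0.004, 0.003, -1.0]]
[-0.15739624  0.7334881   0.72884707]
time_s: 44.37
tool_pos: [0.4524, -0.3102, 0.1408]
eef_rot: [0.003, 0.772, 0.636, -0.001]
wrist_force: [-0.8, -1.5, 8.8]
opening: 0.0221
grip_force: 46.0
t 44.37 tcp [ 0.4524 -0.3102  0.1408] F [-0.8 -1.5  8.8] open 0.0221 grip 46.0 
j [-0.7   0.1   1.48 -0.    1.55 -0.51]
[[0.192, 0.981, 0.002], [0.981, -0.192, -0.005], [-0.004, 0.003, -1.0]]
[-0.16654072  0.68123312  1.00521925]
```

```bash
python3 -m creep '[{"twist":[0,0,-1],"dp":[0,0,-0.001],"fingers":10},{"twist":[0,0,0],"dp":[0,0,-0.001],"fingers":10},{"twist":[0,0,0],"dp":[0,0,-0.001],"fingers":10},{"twist":[0,0,0],"dp":[0,0,-0.001],"fingers":10},{"twist":[0,0,0],"dp":[0,0,-0.001],"fingers":10},{"twist":[0,0,0],"dp":[0,0,0],"fingers":10},{"twist":[0,0,0],"dp":[0,0,0],"fingers":10}]'
python3 -c "
from h import *
st();print(manip.state()['ft_torque'])"
```

```text
time_s: 44.95
tool_pos: [0.4523, -0.3098, 0.1438]
eef_rot: [0.002, 0.767, 0.641, -0.0]
wrist_force: [2.1, -5.3, 0.9]
opening: 0.0218
grip_force: 45.3
t 44.95 tcp [ 0.4523 -0.3098  0.1438] F [ 2.1 -5.3  0.9] open 0.0218 grip 45.3 
j [-0.7   0.1   1.48 -0.    1.56 -0.53]
[[0.177, 0.984, 0.002], [0.984, -0.177, -0.003], [-0.002, 0.002, -1.0]]
[-0.8539644  -0.04329693  0.76547093]
```

```bash
python3 -m creep '[{"twist":[0,0,0],"dp":[0,0,-0.001],"fingers":10},{"twist":[0,0,0],"dp":[0,0,0],"fingers":10},{"twist":[0,0,0],"dp":[0,0,0],"fingers":40},{"twist":[0,0,0],"dp":[0,0,0],"fingers":43},{"twist":[0,0,0],"dp":[0,0,0],"fingers":43},{"twist":[0,0,0],"dp":[0,0,0],"fingers":43},{"twist":[0,0,0],"dp":[0,0,-0.03],"fingers":43},{"twist":[0,0,0],"dp":[0,0,-0.04],"fingers":43}]'
python3 -m creep '[{"twist":[0,0,0],"dp":[0,0,-0.04],"fingers":43},{"twist":[0,0,0],"dp":[0,0,-0.04],"fingers":43},{"twist":[0,0,0],"dp":[0.04,0,-0.01],"fingers":43},{"twist":[0,0,0],"dp":[0.04,0,0],"fingers":43},{"twist":[0,0,0],"dp":[0.04,0,0],"fingers":43},{"twist":[0,0,0],"dp":[0,0,0],"fingers":43},{"twist":[0,0,0],"dp":[0,0,0],"fingers":43}]'
python3 - <<'E'
from h import *
st()
s=shot('side')
for t in ['cooker_lid_bar','cooker_lid_lug','pot_claw']: print(t,lm(t,s,3))
w=shot('wrist','w7.png')
c=shot('scene')
for q in (w,c):
  for t in ['cooker_lid_bar','cooker_lid_lug','pot_claw']: print(t,lm(t,q,3))
A=cv2.resize(s['color'][130:250,250:400],(500,400)); B=cv2.resize(c['color'][160:290,120:270],(300,260)); C=np.zeros((400,800,3),np.uint8); C[:,:500]=A; C[:260,500:]=B
cv2.imwrite('pics/c5.png',C)
E
```

```text
time_s: 45.62
tool_pos: [0.4493, -0.3063, 0.2102]
eef_rot: [-0.006, 0.767, 0.641, -0.001]
wrist_force: [0.2, -1.0, 0.3]
opening: 0.041
grip_force: 0.0
time_s: 46.2
tool_pos: [0.4731, -0.1885, 0.3052]
eef_rot: [0.0, 0.766, 0.643, 0.0]
wrist_force: [0.1, -0.4, -0.2]
opening: 0.0401
grip_force: 0.0
t 46.2 tcp [ 0.4731 -0.1885  0.3052] F [ 0.1 -0.4 -0.2] open 0.0401 grip 0.0 
j [-0.49 -0.    1.27  0.    1.88 -0.32]
[[0.174, 0.985, 0.001], [0.985, -0.174, -0.0], [0.0, 0.001, -1.0]]
cooker_lid_bar [(0.73, [0.184, 0.31, 0.047]), (0.69, [0.168, -0.3, 0.045]), (0.57, [0.684, 0.058, 0.005])]
cooker_lid_lug [(0.84, [0.44, -0.399, 0.134]), (0.83, [0.245, -0.35, 0.014]), (0.61, [0.227, 0.222, 0.014])]
pot_claw [(0.94, [0.479, -0.404, 0.13])]
cooker_lid_bar [(0.91, [0.166, -0.304, 0.044]), (0.9, [0.452, -0.309, 0.157])]
cooker_lid_lug [(0.57, [0.238, -0.356, 0.016])]
pot_claw [(0.79, [0.476, -0.408, 0.124])]
cooker_lid_bar [(0.84, [0.452, -0.312, 0.163]), (0.82, [0.18, 0.303, 0.041]), (0.67, [0.163, -0.306, 0.042])]
cooker_lid_lug [(0.72, [0.244, -0.361, 0.013]), (0.7, [0.434, -0.401, 0.13]), (0.56, [0.22, 0.219, 0.02])]
pot_claw [(0.65, [0.474, -0.407, 0.125]), (0.4, [0.666, -0.103, 0.002])]
```

View pics/c5.png

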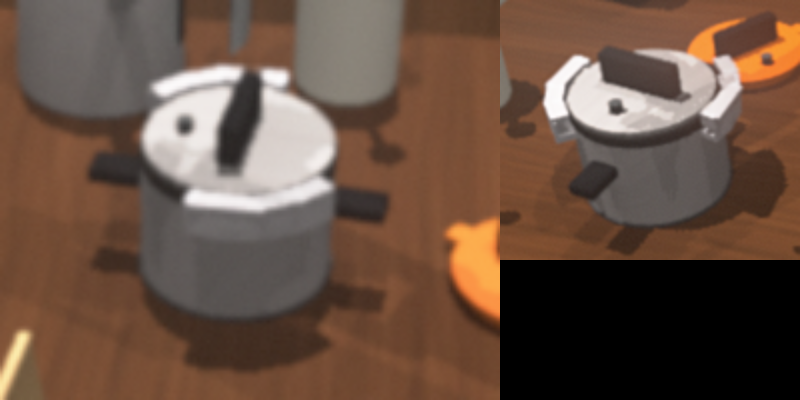

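View pics/w7.png

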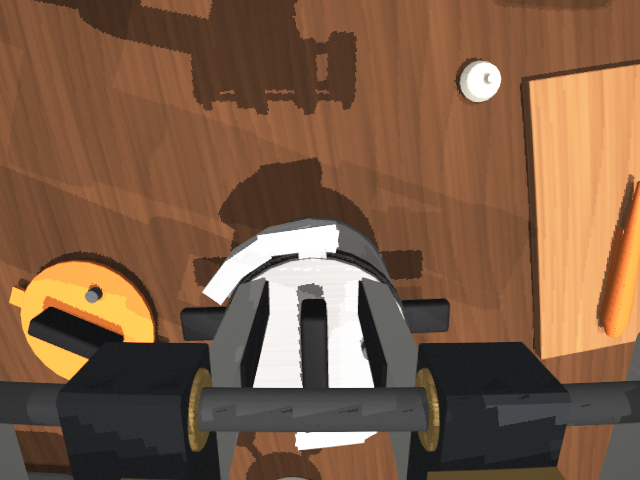

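The views show the lid flat, with its bar at a right angle to the handles and its lugs under the claws (bar at (240,120) in the left crop).

```bash
python3 - <<'E'
from h import *
p=shot('wrist')
print('bar top',[np.round(px2w(p,313,v),4).tolist() for v in (310,340,370)],'disc',[np.round(px2w(p,u,v),4).tolist() for u,v in ((285,290),(285,350),(345,300),(345,350))])
E
python3 -m creep '[{"twist":[0,0,-6.74],"dp":[0,0,0],"fingers":70},{"twist":[0,0,-6.74],"dp":[0,0,0],"fingers":70},{"twist":[0,0,-6.74],"dp":[0,0,0],"fingers":70},{"twist":[0,0,-6.74],"dp":[0,0,0],"fingers":70},{"twist":[0,0,-6.74],"dp":[0,0,0],"fingers":70},{"twist":[0,0,-6.74],"dp":[0,0,0],"fingers":70},{"twist":[0,0,-6.74],"dp":[0,0,0],"fingers":70}]'
python3 -m creep '[{"twist":[0,0,-6.74],"dp":[0,0,0],"fingers":70},{"twist":[0,0,-6.74],"dp":[0,0,0],"fingers":70},{"twist":[0,0,-6.74],"dp":[0,0,0],"fingers":70},{"twist":[0,0,-6.74],"dp":[0,0,0],"fingers":70},{"twist":[0,0,-6.74],"dp":[0,0,0],"fingers":70},{"twist":[0,0,-6.74],"dp":[0,0,0],"fingers":70},{"twist":[0,0,-6.74],"dp":[0,0,0],"fingers":70},{"twist":[0,0,0],"dp":[0,0,0],"fingers":70}]'
python3 -c "
from h import *
st();go([0.613,0.285,0.32],84.2,n=15)"
```

```text
bar top [[0.4596, -0.2606, 0.165], [0.4561, -0.2799, 0.1796], [0.4512, -0.3072, 0.1793]] disc [[0.4366, -0.2495, 0.1384], [0.4249, -0.3079, 0.1379], [0.487, -0.2686, 0.1377], [0.4792, -0.3178, 0.1378]]
time_s: 47.43
tool_pos: [0.4729, -0.1904, 0.3049]
eef_rot: [0.0, 0.444, 0.896, 0.0]
wrist_force: [-0.1, -0.6, -0.6]
opening: 0.0653
grip_force: 0.0
time_s: 48.1
tool_pos: [0.4729, -0.1904, 0.3049]
eef_rot: [0.0, 0.05, 0.999, 0.0]
wrist_force: [-0.6, -0.4, 0.1]
opening: 0.066
grip_force: 0.0
t 48.1 tcp [ 0.4729 -0.1904  0.3049] F [-0.6 -0.4  0.1] open 0.066 grip 0.0 
j [-0.49 -0.    1.27  0.    1.88 -1.96]
[[-0.995, 0.1, 0.0], [0.1, 0.995, 0.0], [-0.0, 0.0, -1.0]]
twist [0.   0.01 0.05] dp [-0.0914  0.4871 -0.0151] | per row 15 [0. 0. 0.] [-0.0061  0.0325 -0.001 ]
```

```bash
python3 -m creep '[{"twist":[0,0,0],"dp":[-0.02,0.03,-0.015],"fingers":70},{"twist":[0,0,0],"dp":[-0.02,0.03,0],"fingers":70},{"twist":[0,0,0],"dp":[-0.02,0.03,0],"fingers":70},{"twist":[0,0,0],"dp":[-0.02,0.03,0],"fingers":70},{"twist":[0,0,0],"dp":[-0.0114,0.034,0],"fingers":70},{"twist":[0,0,0],"dp":[0,0.036,0],"fingers":70},{"twist":[0,0,0],"dp":[0,0.036,0],"fingers":70},{"twist":[0,0,0],"dp":[0,0.036,0],"fingers":70}]'
python3 -m creep '[{"twist":[0,0,0],"dp":[0,0.036,0],"fingers":70},{"twist":[0,0,0],"dp":[0,0.036,0],"fingers":70},{"twist":[0,0,0],"dp":[0,0.036,0],"fingers":70},{"twist":[0,0,0],"dp":[0,0.036,0],"fingers":70},{"twist":[0,0,0],"dp":[0,0.036,0],"fingers":70},{"twist":[0,0,0],"dp":[0,0.036,0],"fingers":70},{"twist":[0,0,0],"dp":[0,0.009,0],"fingers":70},{"twist":[0,0,0],"dp":[0,0,0],"fingers":70}]'
python3 - <<'E'
from h import *
print(quat(manip.state()['eef_rot']).as_matrix()[2])
st();go([0.614,0.286,0.225],84.2)
for q in ('side','scene','wrist'): 
    p=shot(q); print(lm('bin_lid_handle',p,2))
E
```

```text
time_s: 48.77
tool_pos: [0.5907, 0.0626, 0.3196]
eef_rot: [-0.0, 0.053, 0.999, 0.0]
wrist_force: [0.1, -0.8, 0.1]
opening: 0.066
grip_force: 0.0
time_s: 49.43
tool_pos: [0.6131, 0.2876, 0.3184]
eef_rot: [-0.001, 0.05, 0.999, -0.0]
wrist_force: [0.5, 0.2, 0.7]
opening: 0.0658
grip_force: 0.0
[ 1.84751937e-03 -4.61727891e-04 -9.99998187e-01]
t 49.43 tcp [0.6131 0.2876 0.3184] F [0.5 0.2 0.7] open 0.0658 grip 0.0 
j [ 0.35  0.4   0.76  0.    1.98 -1.12]
[[-0.995, 0.1, -0.002], [0.1, 0.995, -0.0], [0.002, -0.0, -1.0]]
twist [-0.03 -0.11  0.05] dp [-0.0011 -0.0015  0.0934] | per row 8 [-0.   -0.01  0.01] [-0.0001 -0.0002  0.0117]
[(0.8, [0.613, 0.289, 0.244]), (0.21, [0.548, 0.291, 0.069])]
[(0.94, [0.613, 0.282, 0.241])]
[(0.87, [0.61, 0.287, 0.246])]
```

```bash
python3 -m creep '[{"twist":[0,0,0],"dp":[-0.001,-0.001,0.03],"fingers":70},{"twist":[0,0,0],"dp":[0,0,0.03],"fingers":70},{"twist":[0,0,0],"dp":[0,0,0.033],"fingers":70},{"twist":[0,0,0],"dp":[0,0,0],"fingers":60},{"twist":[0,0,0],"dp":[0,0,0],"fingers":10},{"twist":[0,0,0],"dp":[0,0,0],"fingers":10},{"twist":[0,0,0],"dp":[0,0,0],"fingers":10},{"twist":[0,0,0],"dp":[0,0,0],"fingers":10}]' 20
python3 -m creep '[{"twist":[0,0,0],"dp":[0,0,0],"fingers":10},{"twist":[0,0,0],"dp":[0,0,0],"fingers":10},{"twist":[0,0,0],"dp":[0,0,0],"fingers":10},{"twist":[0,0,0],"dp":[0,0,0],"fingers":10}]'
python3 -c "from h import *;st()"
```

```text
time_s: 50.4
tool_pos: [0.6159, 0.284, 0.2311]
eef_rot: [0.003, 0.051, 0.999, 0.001]
wrist_force: [-0.7, -0.2, 0.3]
opening: 0.0359
grip_force: 0.0
time_s: 50.73
tool_pos: [0.6155, 0.2841, 0.2297]
eef_rot: [0.002, 0.051, 0.999, 0.001]
wrist_force: [1.0, -0.1, 6.2]
opening: 0.0272
grip_force: 20.0
t 50.73 tcp [0.6155 0.2841 0.2297] F [ 1.  -0.1  6.2] open 0.0272 grip 20.0 
j [ 0.35  0.37  0.98  0.    1.78 -1.12]
[[-0.995, 0.102, 0.005], [0.102, 0.995, 0.002], [-0.005, 0.002, -1.0]]
```

```bash
python3 -m creep '[{"twist":[0,0,0],"dp":[0.0088,0,-0.003],"fingers":10},{"twist":[0,0,0],"dp":[0.0089,0,-0.0026],"fingers":10},{"twist":[0,0,0],"dp":[0.009,0,-0.0022],"fingers":10},{"twist":[0,0,0],"dp":[0.0091,0,-0.0017],"fingers":10},{"twist":[0,0,0],"dp":[0.0092,0,-0.0013],"fingers":10},{"twist":[0,0,0],"dp":[0.0092,0,-0.0008],"fingers":10},{"twist":[0,0,0],"dp":[0.0092,0,-0.0004],"fingers":10},{"twist":[0,0,0],"dp":[0.0092,0,0.0001],"fingers":10}]'
python3 -m creep '[{"twist":[0,0,0],"dp":[0.0092,0,0.0006],"fingers":10},{"twist":[0,0,0],"dp":[0.0092,0,0.001],"fingers":10},{"twist":[0,0,0],"dp":[0.0091,0,0.0015],"fingers":10},{"twist":[0,0,0],"dp":[0.009,0,0.0019],"fingers":10},{"twist":[0,0,0],"dp":[0.0089,0,0.0024],"fingers":10},{"twist":[0,0,0],"dp":[0.0088,0,0.0028],"fingers":10},{"twist":[0,0,0],"dp":[0.0086,0,0.0033],"fingers":10},{"twist":[0,0,0],"dp":[0.0085,0,0.0037],"fingers":10}]'
python3 -m creep '[{"twist":[0,0,0],"dp":[0.0083,0,0.0041],"fingers":10},{"twist":[0,0,0],"dp":[0.0081,0,0.0045],"fingers":10},{"twist":[0,0,0],"dp":[0.0078,0,0.0049],"fingers":10},{"twist":[0,0,0],"dp":[0.0076,0,0.0053],"fingers":10},{"twist":[0,0,0],"dp":[0.0073,0,0.0057],"fingers":10},{"twist":[0,0,0],"dp":[0.007,0,0.006],"fingers":10},{"twist":[0,0,0],"dp":[0.0067,0,0.0064],"fingers":10},{"twist":[0,0,0],"dp":[0.0064,0,0.0067],"fingers":10}]'
python3 -m creep '[{"twist":[0,0,0],"dp":[0.006,0,0.007],"fingers":10},{"twist":[0,0,0],"dp":[0.0057,0,0.0073],"fingers":10},{"twist":[0,0,0],"dp":[0.0053,0,0.0076],"fingers":10},{"twist":[0,0,0],"dp":[0.0049,0,0.0078],"fingers":10},{"twist":[0,0,0],"dp":[0.0045,0,0.0081],"fingers":10},{"twist":[0,0,0],"dp":[0.0041,0,0.0083],"fingers":10},{"twist":[0,0,0],"dp":[0.0037,0,0.0085],"fingers":10},{"twist":[0,0,0],"dp":[0.0032,0,0.0087],"fingers":10}]'
python3 -c "from h import *;st()"
```

```text
time_s: 51.4
tool_pos: [0.5425, 0.2918, 0.2413]
eef_rot: [0.002, 0.051, 0.999, 0.001]
wrist_force: [0.3, 1.5, 5.3]
opening: 0.0272
grip_force: 20.0
time_s: 52.07
tool_pos: [0.4702, 0.2993, 0.2227]
eef_rot: [0.0, 0.051, 0.999, 0.001]
wrist_force: [-1.9, 2.3, 4.2]
opening: 0.0269
grip_force: 20.0
time_s: 52.73
tool_pos: [0.4114, 0.3054, 0.1767]
eef_rot: [-0.0, 0.051, 0.999, 0.001]
wrist_force: [-0.4, 5.7, 0.0]
opening: 0.0272
grip_force: 20.0
time_s: 53.4
tool_pos: [0.3755, 0.3092, 0.1131]
eef_rot: [0.001, 0.051, 0.999, 0.001]
wrist_force: [1.9, 6.2, -2.1]
opening: 0.027
grip_force: 20.0
t 53.4 tcp [0.3755 0.3092 0.1131] F [ 1.9  6.2 -2.1] open 0.027 grip 20.0 
j [ 0.57 -0.02  1.67  0.    1.49 -0.9 ]
[[-0.995, 0.102, 0.002], [0.102, 0.995, 0.002], [-0.002, 0.002, -1.0]]
```

```bash
python3 -m creep '[{"twist":[0,0,0],"dp":[0.0028,0,0.0085],"fingers":10},{"twist":[0,0,0],"dp":[0.0012,0,0.004],"fingers":10},{"twist":[0,0,0],"dp":[0,0,0],"fingers":10},{"twist":[0,0,0],"dp":[0,0,0],"fingers":10}]'
python3 -m creep '[{"twist":[0,0,0],"dp":[0.0008,0,0.003],"fingers":10},{"twist":[0,0,0],"dp":[0,0,0],"fingers":10},{"twist":[0,0,0],"dp":[0,0,0],"fingers":10}]'
```

```text
time_s: 53.73
tool_pos: [0.3718, 0.3096, 0.1006]
eef_rot: [0.001, 0.051, 0.999, 0.001]
wrist_force: [2.4, 6.5, -1.5]
opening: 0.0273
grip_force: 20.0
time_s: 53.98
tool_pos: [0.3713, 0.3096, 0.0985]
eef_rot: [0.001, 0.051, 0.999, 0.001]
wrist_force: [1.9, 5.4, -0.1]
opening: 0.0273
grip_force: 20.0
```

Essentially shut. I open the fingers, lift away, and check everything.

```bash
python3 -m creep '[{"twist":[0,0,0],"dp":[0,0,0.001],"fingers":10},{"twist":[0,0,0],"dp":[0,0,0],"fingers":60},{"twist":[0,0,0],"dp":[0,0,0],"fingers":80},{"twist":[0,0,0],"dp":[0,0,0],"fingers":80},{"twist":[0,0,0],"dp":[0,0,0],"fingers":80},{"twist":[0,0,0],"dp":[0,0,-0.03],"fingers":80},{"twist":[0,0,0],"dp":[0,0,-0.04],"fingers":80},{"twist":[0,0,0],"dp":[0,0,-0.04],"fingers":80}]'
python3 -m creep '[{"twist":[0,0,0],"dp":[0.03,0.02,-0.02],"fingers":80},{"twist":[0,0,0],"dp":[0.03,0.02,-0.02],"fingers":80},{"twist":[0,0,0],"dp":[0,0,0],"fingers":80},{"twist":[0,0,0],"dp":[0,0,0],"fingers":80}]'
python3 - <<'E'
from h import *
st()
s=shot('side','b6.png')
for t in ['bin_lid_handle','cooker_lid_bar','cooker_lid_lug','big_onion','garlic','courgette']: print(t,lm(t,s,3))
w=shot('wrist')
print(lm('bin_lid_handle',w))
p=w; rz=p['range_z']; v,u=np.mgrid[0:340:4,100:540:4]
K=np.array([[p['fx'],0,p['cx']],[0,p['fy'],p['cy']],[0,0,1.]])
x=cv2.undistortPoints(np.stack([u.ravel(),v.ravel()],1).astype(float)[:,None],K,np.array(p['D'],float))[:,0]
z=rz[v.ravel(),u.ravel()]; P=np.c_[x*z[:,None],z]@p['T'][:3,:3].T+p['T'][:3,3]; P=P[z>0]
L=P[(P[:,2]>.06)&(P[:,2]<.1)&(P[:,0]>.34)&(P[:,1]>.18)&(P[:,1]<.42)]
c=np.linalg.lstsq(np.c_[L[:,:2]-[.444,.303],np.ones(len(L))],L[:,2],rcond=None)[0]; print('lid plane',c,len(L))
E
```

```text
time_s: 54.65
tool_pos: [0.3692, 0.3074, 0.2073]
eef_rot: [-0.002, 0.051, 0.999, -0.002]
wrist_force: [0.0, -0.1, 0.5]
opening: 0.0703
grip_force: 0.0
time_s: 54.98
tool_pos: [0.3144, 0.3554, 0.2493]
eef_rot: [0.001, 0.05, 0.999, 0.001]
wrist_force: [1.2, -0.8, -0.6]
opening: 0.0753
grip_force: 0.0
t 54.98 tcp [0.3144 0.3554 0.2493] F [ 1.2 -0.8 -0.6] open 0.0753 grip 0.0 
j [ 0.73 -0.09  1.46 -0.    1.77 -0.74]
[[-0.995, 0.099, 0.003], [0.099, 0.995, 0.001], [-0.002, 0.001, -1.0]]
bin_lid_handle [(0.63, [0.367, 0.311, 0.113])]
cooker_lid_bar [(0.82, [0.185, 0.311, 0.041]), (0.65, [0.455, -0.311, 0.16]), (0.6, [0.166, -0.302, 0.039])]
cooker_lid_lug [(0.65, [0.437, -0.398, 0.13])]
big_onion [(0.6, [0.689, 0.058, 0.005])]
garlic [(0.56, [0.665, -0.102, 0.0])]
courgette [(0.93, [0.764, -0.009, -0.001])]
[(0.7, [0.371, 0.312, 0.117])]
lid plane [ 0.01865718 -0.004965    0.08039997] 1188
```

View pics/b6.png

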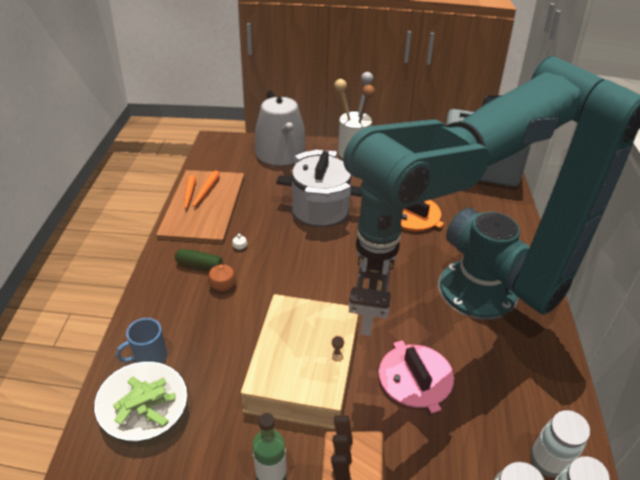

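Side view: the box is shut (knob at (338,344)), the steel lid is locked on the pot (bar at (321,165)), and the other things are where they were. Handing in.

```bash
python3 -c "
from station import manip
print(manip.finish_job())"
```

```text
the job is handed in; nothing more can be done
None
```

The job is handed in: all four potatoes are in the pot, the steel lid is turned to its stop and sits at the locked height, the onion is still in the shut box, and the other things on the table are where they were, after about 55 s of robot time.

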